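Sort the washed bone instruments back into their trays

ROBOT

A 7-joint arm with a two-finger parallel gripper is mounted at the origin on the work surface. World frame = base frame: x ahead of the robot, y to its left, z up, the work surface at z = 0. Lengths are in m, angles in rad, forces in N, time in s.
With the tool pointing down it reaches from about 0.425 to 0.925 m from the base axis. Payload 6.8 kg.
Tool frame: the origin (TCP) lies midway between the tips of the shut fingers; the grasp point (between the pads) lies 19 mm behind it; z points along the fingers, x is the direction in which the jaws open and shut, and the axes are right-handed (so a half turn about z gives the same grasp; the last joint's range is limited). The gripper opens to 85 mm and grips with 20 to 120 N. Pads are 22 mm wide; open, the fingers measure 114 mm over their backs; the gripper's body (76 mm by 85 mm) begins 54 mm behind the grasp point. The pads swing forward as they close: fully open they stand 13 mm farther back than shut.
Start: joints at [-1.43, 0.477, 0.022, 1.555, -0.011, 1.109, -0.083], TCP at [0.166, 0.654, 0.207] pointing down, gripper open.
Joint ranges: [-2.96, 2.96], [-0.34, 2.1], [-1.41, 1.46], [0.24, 2.44], [-1.37, 4.51], [0.17, 1.92], [-2.96, 2.96]. Speed limits (rad/s): [2.39, 2.39, 3.14, 3.14, 3.14, 3.14, 3.14].

INTERFACE

Orientations are given as a unit quaternion [w, x, y, z].
In Python, from station import bot, imaging, nets gives the robot as it stands. The module is installed in compiled form; this text tells all that it offers.
- The arm moves only by the tool apply_moves, never from a script. Its argument "moves" is text: rows parted by semicolons, each of 7 numbers parted by spaces: the gripper command: -1 is fully open, 1 is shut, values between are in proportion, then the shift along the tool's x, y, z normalised to -1 to 1, where 1 is 120 mm, then the turn, a rotation vector about the tool's x, y, z normalised to -1 to 1, where 1 is 4 degrees. In form: hand dx dy dz rx ry rz; .... A call has 1 to 12 rows; each row shifts and turns the commanded pose from where the row before left it, along the tool's axes as they then stand; what a row does not reach is not made up. A row lasts 1/12 s, in which the tool goes at most 41.7 mm and 7.16 degrees, less where a joint would pass 70% of its speed; a pose out of reach is approached as far as the arm can. A call with a number of a shift or a turn outside -1 to 1 is refused whole. A call with a gripper value outside its range is refused whole. The fingers move at their own pace and stop on an object; "force" is the grip in N (left out, the last holds). Time passes only in rows, so rows that do not move let the fingers close. It gives the time, the measured TCP pose, the force and the opening at its end, in the units of the state.
- bot.get_obs(): the state, without advancing time (a new reading comes with each control period).
- imaging.read_camera(name): name is "side" or "top"; returns a dict with "image" (400x640x3 uint8, red, green, blue), "fx", "fy", "cx", "cy" (pixels), "dist_coeffs" ([k1, k2, p1, p2, k3] as OpenCV has them; the pictures are not rectified), "view" (4x4, takes a point from world to camera coordinates). Camera axes: x right, y down, z forward; pixel columns grow to the right and rows downward; lengths in m; the calibration is good to about 2 mm. A picture is of the moment at which its call begins. There is no depth.
- bot.hand_in(): hands the job in, once; it reports no verdict.
Trained networks look in a picture, given as the dict that the camera call returned (one of the last four; its "shot" number tells which), for a name from the list of things; names that differ only in an ending like _2 or _b are one class to them, and where a whole thing is asked for, a point or a joint stands for the part that bears it (a point fixed in the world has none). Each returns a list of dicts, best first, with "score" (0 to 1); they miss things now and then, are a little off and sometimes report something else, mostly with a low value. They report only what shows in the picture. A call takes as long as a camera call.
- nets.spot_in(picture, name): "rect" ([left, top, right, bottom] in pixels, round what is visible of it).
- nets.outline_of(picture, name): "region" (400x640 bool, what is visible of it) and "rect" ([left, top, right, bottom] in pixels, round what is visible of it).
- nets.spot_point(picture, name): "location" ([column, row] in pixels: a listed point, or the origin of a listed thing).
The state is a dict: "t": time; "q": joint angles; "joint_vel": joint speeds; "joint_torque": joint torques, N m; "eef_pos": TCP position; "tool_rot": TCP orientation; "contact_force": force on the tool from outside, world axes, zero at the start; "torque": the same for the moment, N m; "gripper_width": opening from 0.0 (shut) to 1.0 (fully open).
Only numpy, scipy, OpenCV 4.12 (cv2) and the standard library are available. Lean on these libraries where they do the work, as an engineer would, in place of code of your own. Each camera call takes 0.05 s, during which the arm holds its last target.

TASK

Put the washed handful back where each kind belongs: lay the two bone chisels in the comb rack, one to each place, handle on the low bar and blade on the high bar; stand the two steel cups upright in the low tray with the partition, one in each half. Nest the loose retractor, hooks down, over its twin that lies hooks up in the long tray, in line with it but shifted about two centimetres lengthways so that their hooks interlock and it sits right down. Leave the screwdriver where it lies: it belongs to another set.

Things in the scene. Friction and masses are not known exactly. Their poses are not given: they have to be found in the camera images.
- chisel_a_mid (a point): One bone chisel lying flat, 150 mm long: dark brown rounded rectangular handle (22 wide, 18 high) and flat steel blade (16 wide, 4 thick, at mid height). The point is mid-length, 9 above its underside, in the front of the handle; x along it to the blade tip, z up. Handle from x = -75 to +15, blade on to +75; mass centre within 10 of the point. 90 g.
- chisel_b_mid (a point): The other, identical bone chisel lying flat, 150 mm long: dark brown rounded rectangular handle (22 wide, 18 high) and flat steel blade (16 wide, 4 thick, at mid height). The point is mid-length, 9 above its underside, in the front of the handle; x along it to the blade tip, z up. Handle from x = -75 to +15, blade on to +75; mass centre within 10 of the point. 90 g.
- cup_a_mid (a point): One small open stainless steel cup standing upright, 56 mm across, 45 high, nearly straight-sided above a rounded foot of 46. The point is on its axis, half-way up (22.5 above its underside); z up. About 70 g. 
- cup_b_mid (a point): The other, identical small open stainless steel cup standing upright, 56 mm across, 45 high, nearly straight-sided above a rounded foot of 46. The point is on its axis, half-way up (22.5 above its underside); z up. About 70 g. 
- retractor_mid (a point): Loose retractor: steel strap 130 mm long, 16 wide, 4 thick, both ends bent square into 4 thick hooks; it stands as a bridge, hooks down, 30 high. The point is its centre, 15 below the strap's top face; x along the strap, y across, z up. The strap has two slots but is solid at the middle 26, where it can be taken across its width. Hooks end in lips turned 5 inwards. 110 g.
- twin_mid (a point): Identical twin, loose in the long tray, roughly along it, the other way up: strap on the tray floor, hooks up. The point is its centre, 15 mm above its underside; x along the strap, z up. Nested, the loose one's centre is 4 higher: one hook stands on the twin's strap inside the twin's hook, its other hook outside the twin's other one. Shifted under 10 lengthways, the hooks collide.
- retractor_tray: Long, low steel tray with a dark grey mat, fixed, 206 x 96 mm, floor 3 thick, walls 3 thick and 14 high in all, undivided. Origin at the centre of its underside; x along its length, z up. Holds the twin retractor.
- chisel_rack: Fixed rack: base plate 124 x 140 mm, two dark grey comb bars across it, 10 thick. Origin: centre of its underside; z up, x from the low bar (x = -45, top 22 high, for handles) to the high bar (x = +45, top 29, for blades). Posts rise 14 above the low bar, 11 above the high. Places centred at y = +32 and -32, 38 wide. A chisel laid right has its point at x = 0, 31 high, level, blade to +x.
- cup_tray: Low perforated steel tray for the cups, fixed, 176 x 96 mm, floor 3 thick, walls 3 thick and 12 high in all, parted across the middle by a 3 thick, 12 high partition. Origin at the centre of its underside; x along its length, z up. The halves are centred at x = +43 and x = -43; a cup standing in one has its middle point 25.5 above the origin.
- screwdriver_mid (a point): Bystander: screwdriver lying among the things, 150 mm long, with a round, fluted dark brown handle (22 thick, 88 long) and a thin round shaft (6 thick). To be left alone. The point is the middle of its length, half-way up (11 above its underside); x towards the tip, z up.

How it is judged:
At the end, for the whole second after the job is handed in: Chisels level on the rack, one per place (10 mm across, 20 mm along, 0.2 rad), blades on the high bar; cups upright on the cup tray's floor, one per half; retractor nested in its twin in the long tray, shifted 7 to 45 mm, within 8 mm sideways and 0.15 rad, sunk right down; all released, at rest (x of chisel_a_mid in the frame of chisel_rack between -0.02 and 0.02 m and (y of chisel_a_mid in the frame of chisel_rack between 0.022 and 0.042 m or y of chisel_a_mid in the frame of chisel_rack between -0.042 and -0.022 m) and z of chisel_a_mid in the frame of chisel_rack between 0.026 and 0.036 m and angle between each of chisel_a_mid, chisel_b_mid's own z axis and vertical below 0.09 rad and angle between the x axis of each of chisel_a_mid, chisel_b_mid and the x axis of chisel_rack, either way round below 0.2 rad and x of chisel_b_mid in the frame of chisel_rack between -0.02 and 0.02 m and (y of chisel_b_mid in the frame of chisel_rack between 0.022 and 0.042 m or y of chisel_b_mid in the frame of chisel_rack between -0.042 and -0.022 m) and z of chisel_b_mid in the frame of chisel_rack between 0.026 and 0.036 m and x of cup_a_mid in the frame of cup_tray between -0.07 and 0.07 m and y of cup_a_mid in the frame of cup_tray between -0.03 and 0.03 m and z of cup_a_mid in the frame of cup_tray between 0.02 and 0.031 m and angle between each of cup_a_mid, cup_b_mid, retractor_mid, twin_mid's own z axis and vertical below 0.12 rad and x of cup_b_mid in the frame of cup_tray between -0.07 and 0.07 m and y of cup_b_mid in the frame of cup_tray between -0.03 and 0.03 m and z of cup_b_mid in the frame of cup_tray between 0.02 and 0.031 m and (x of retractor_mid in the frame of twin_mid between 0.007 and 0.045 m or x of retractor_mid in the frame of twin_mid between -0.045 and -0.007 m) and y of retractor_mid in the frame of twin_mid between -0.008 and 0.008 m and z of retractor_mid in the frame of twin_mid between -0.002 and 0.009 m and angle between the x axis of retractor_mid and the x axis of twin_mid, either way round below 0.15 rad and x of twin_mid in the frame of retractor_tray between -0.037 and 0.037 m and y of twin_mid in the frame of retractor_tray between -0.04 and 0.04 m and z of twin_mid in the frame of retractor_tray between 0.012 and 0.024 m and linear speed of each of chisel_a, chisel_b, cup_a, cup_b, retractor below 0.03 m/s); the robot touches nothing.
It fails at once if the screwdriver is moved by more than 20 mm (distance of screwdriver_mid from where it was at the start of the episode above 0.02 m).
It also fails if it takes over 125 s, if anything falls off the work surface, if the arm or the gripper's body presses on something with over 40 N, if the wrist force passes 120 N, or if a joint passes its speed limit or range.

## Working session

There is one attempt and no reset: what is moved stays moved. The work goes in short steps, Python scripts to look and compute and a tool call to move; the robot and the scene stay as the last step left them, time stands still between calls to the robot, and variables do not carry over. Pictures are saved under pics/ and viewed, and the job is handed in when it is done.

Besides the shell and the picture viewer there is one more tool, called as name(argument=value, ...) on one line, values as JSON. apply_moves: Moves the arm, as the interface text tells. Scaled input: -1 to 1 covers 120 mm each way for a shift and 4 degrees each way for a turn. Its arguments: {"type":"object","properties":{"moves":{"type":"string"},"force":{"type":"number"}},"required":["moves"]}

```bash
mkdir -p pics; ls; python3 - <<'E'
from station import bot, imaging, nets
import cv2
o=bot.get_obs()
for k,v in o.items(): print(k,v)
for n in ("side","top"):
    p=imaging.read_camera(n)
    cv2.imwrite(f"pics/{n}0.png",p["image"][:,:,::-1])
    print(n,p["fx"],p["fy"],p["cx"],p["cy"],p["dist_coeffs"],p["view"],p["shot"])
E
```

```text
pics
t 0.0
q [-1.430122    0.47779398  0.02235962  1.55648515 -0.01149164  1.10930973
 -0.08310233]
joint_vel [ 0.00112782 -0.00025774 -0.00116183  0.00049259 -0.00040863 -0.0017663
 -0.00024953]
joint_torque [ 4.17743850e-04 -5.96458697e+01  1.60817955e+00 -2.81190687e+01
  1.25250622e-02  9.47239838e-03  1.72496914e-05]
eef_pos [0.16606826 0.65357278 0.20571604]
tool_rot [ 6.32840573e-04  7.89370091e-01  6.13916923e-01 -6.86740677e-04]
contact_force [-0.3910058  -0.88069849 -0.11755084]
torque [ 0.01042001 -0.00398827 -0.03361513]
gripper_width 0.9992291778764296
side 451.8333341697395 451.8333341697395 326.5841373286437 196.17709827106205 [-0.00042387  0.          0.          0.          0.        ] [[-0.92703304 -0.37492386 -0.00646871  0.4917101 ]
 [-0.28993834  0.72762495 -0.62168938  0.16798356]
 [ 0.23779297 -0.57445107 -0.78323717  0.88803911]
 [ 0.          0.          0.          1.        ]] 1
top 493.2073866906114 493.2073866906114 322.112293831806 207.72331885459278 [-0.05026337  0.          0.          0.          0.        ] [[-0.0089036  -0.99993843 -0.00662306  0.0171514 ]
 [-0.99623117  0.00944168 -0.08622243  0.52670524]
 [ 0.08627966  0.00583041 -0.9962539   1.25814627]
 [ 0.          0.          0.          1.        ]] 2
```

View pics/side0.png

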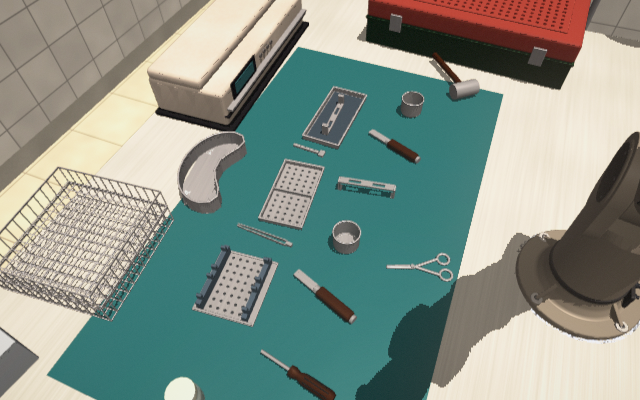

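View pics/top0.png

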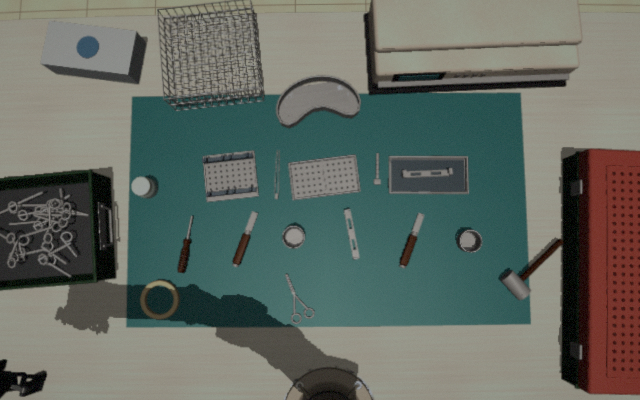

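```bash
cat > h.py <<'E'
from station import bot, imaging, nets
import numpy as np, cv2
from scipy.spatial.transform import Rotation as R
def ray(p,uv):
    K=np.array([[p["fx"],0,p["cx"]],[0,p["fy"],p["cy"]],[0,0,1]])
    n=cv2.undistortPoints(np.array(uv,float).reshape(-1,1,2),K,np.array(p["dist_coeffs"],float)).reshape(-1,2)
    V=np.array(p["view"]);Rm=V[:3,:3];t=V[:3,3]
    C=-Rm.T@t
    d=np.c_[n,np.ones(len(n))]@Rm
    return C,d/np.linalg.norm(d,axis=1)[:,None]
def onz(p,uv,z):
    C,d=ray(p,uv); return C+d*((z-C[2])/d[:,2])[:,None]
def proj(p,X):
    K=np.array([[p["fx"],0,p["cx"]],[0,p["fy"],p["cy"]],[0,0,1]])
    V=np.array(p["view"]);X=np.array(X,float).reshape(-1,3)
    return cv2.projectPoints(X,cv2.Rodrigues(V[:3,:3])[0],V[:3,3],K,np.array(p["dist_coeffs"],float))[0].reshape(-1,2)
def tri(p1,a,p2,b):
    C1,d1=ray(p1,a);C2,d2=ray(p2,b);d1=d1[0];d2=d2[0]
    A=np.c_[d1,-d2];s=np.linalg.lstsq(A,C2-C1,rcond=None)[0]
    x1=C1+s[0]*d1;x2=C2+s[1]*d2
    return (x1+x2)/2,np.linalg.norm(x1-x2)
def state():
    o=bot.get_obs();q=o["tool_rot"];M=R.from_quat([q[1],q[2],q[3],q[0]]).as_matrix()
    return o,M
def save(p,name):
    cv2.imwrite("pics/"+name,p["image"][:,:,::-1])
E
python3 - <<'E'
from h import *
S=imaging.read_camera("side");T=imaging.read_camera("top")
Z=dict(chisel_a_mid=.009,cup_a_mid=.0225,retractor_mid=.015,twin_mid=.018,retractor_tray=0,chisel_rack=0,cup_tray=0,screwdriver_mid=.011)
for n,z in Z.items():
    for p,c in((S,"S"),(T,"T")):
        for r in nets.spot_point(p,n)[:4]:
            if r["score"]<.2: continue
            print(n,c,round(r["score"],2),np.round(r["location"],1),np.round(onz(p,r["location"],z)[0],4))
print()
for n,z in Z.items():
    for p,c in((S,"S"),(T,"T"),):
        for r in nets.outline_of(p,n)[:3]:
            if r["score"]<.2: continue
            m=r["region"].astype(np.uint8);ys,xs=np.nonzero(m)
            w=onz(p,np.c_[xs,ys],z)[:,:2]
            (c0,wh,a)=cv2.minAreaRect((w*1000).astype(np.float32))
            e,v=np.linalg.eigh(np.cov(w.T));
            print(n,c,round(r["score"],2),len(xs),"mar",np.round(c0,1),np.round(wh,1),round(a,1),"mean",np.round(w.mean(0)*1000,1),"pca",round(np.degrees(np.arctan2(v[1,1],v[0,1])),1))
print(bot.get_obs()["t"])
E
```

```text
chisel_a_mid S 0.55 [394.2 147.1] [ 0.438 -0.214  0.009]
chisel_a_mid S 0.47 [295.  375.9] [0.4377 0.3727 0.009 ]
chisel_a_mid T 0.65 [411.7 241. ] [ 0.4386 -0.2208  0.009 ]
cup_a_mid S 0.75 [343.7 242.7] [0.4526 0.099  0.0225]
cup_a_mid S 0.71 [392.1 142.6] [ 0.4447 -0.2135  0.0225]
cup_a_mid T 0.64 [293.9 239. ] [0.4464 0.086  0.0225]
retractor_mid S 0.89 [366.8 185.6] [ 0.4594 -0.0679  0.015 ]
retractor_mid T 0.49 [355.  230.6] [ 0.467  -0.0727  0.015 ]
twin_mid S 0.76 [335.  113.8] [ 0.6137 -0.2646  0.018 ]
twin_mid T 0.64 [425.8 173.7] [ 0.6143 -0.2607  0.018 ]
retractor_tray S 0.65 [331.8 117.8] [ 0.6232 -0.266   0.    ]
retractor_tray T 0.65 [427.3 175.5] [ 0.6122 -0.2683  0.    ]
retractor_tray T 0.62 [426.  171.9] [ 0.622  -0.2651  0.    ]
chisel_rack T 0.86 [227.1 176.8] [0.614  0.2651 0.    ]
cup_tray S 0.63 [294.1 189.4] [ 0.614  -0.0076  0.    ]
cup_tray S 0.22 [333.5 112.8] [ 0.6262 -0.286   0.    ]
cup_tray T 0.86 [326.1 178.2] [0.6075 0.0011 0.    ]
screwdriver_mid S 0.88 [295.9 375. ] [0.4366 0.3713 0.011 ]
screwdriver_mid T 0.88 [187.1 239. ] [0.4489 0.3671 0.011 ]

[... 1282 characters left out ...]
372 mar [617.  257.7] [123.6 142.9] 5.5 mean [616.9 257. ] pca 94.5
cup_tray S 0.74 2936 mar [614.1   1.2] [106.7 190.2] 5.4 mean [613.8   5.9] pca 96.9
cup_tray S 0.36 770 mar [457.8  69.2] [59.9 80.8] 21.8 mean [458.2  69.7] pca 109.4
cup_tray T 0.84 2489 mar [612.9   5.8] [100.9 182.1] 6.6 mean [612.4   4.8] pca 97.2
screwdriver_mid S 0.77 773 mar [435.8 369.7] [ 23.  146.7] 79.0 mean [419.2 373.1] pca 170.3
screwdriver_mid T 0.81 362 mar [435.8 370.7] [ 23.4 150.2] 79.2 mean [420.4 373.5] pca 169.2
screwdriver_mid T 0.36 218 mar [ 617.4 -264.2] [ 18.8 135.8] 0.8 mean [ 618.  -265.2] pca 91.5
screwdriver_mid T 0.22 459 mar [ 438.3 -372. ] [65.9 54.8] 89.3 mean [ 438.4 -371.5] pca 94.8
1.8
```

```bash
python3 - <<'E'
import cv2
a=cv2.imread("pics/side0.png");b=cv2.imread("pics/top0.png")
c=cv2.resize(a[230:340,180:300],None,fx=4,fy=4,interpolation=cv2.INTER_CUBIC)
d=cv2.resize(b[140:210,190:270],None,fx=4,fy=4,interpolation=cv2.INTER_CUBIC)
cv2.imwrite("pics/z1.png",c);cv2.imwrite("pics/z2.png",d)
e=cv2.resize(b[140:280,330:490],None,fx=5,fy=4,interpolation=cv2.INTER_CUBIC)
cv2.imwrite("pics/z3.png",e)
E
```

```text
(no output)
```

View pics/z1.png

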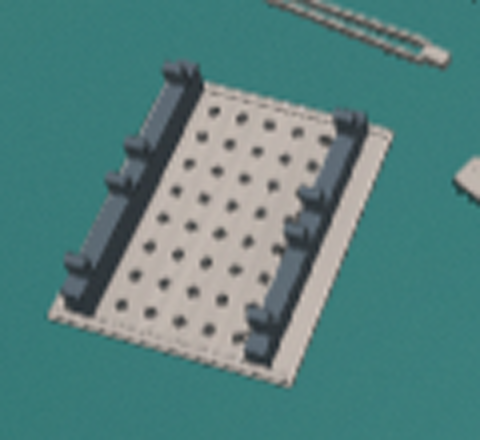

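View pics/z2.png

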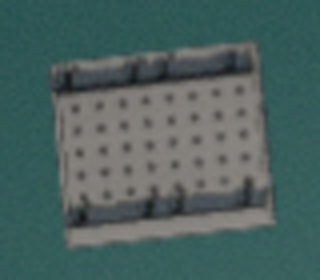

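View pics/z3.png

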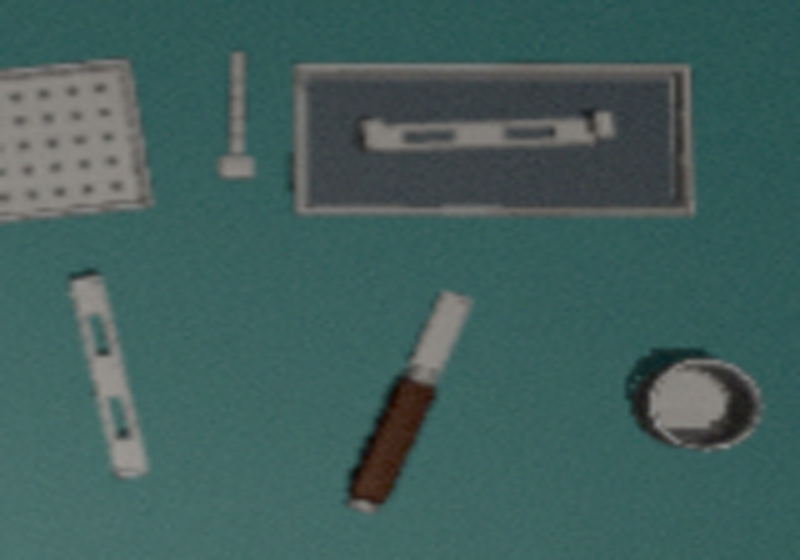

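```bash
cat > ov.py <<'E'
from h import *
def frame(x,y,deg,z=0):
    a=np.radians(deg);return lambda P:np.array([[x+np.cos(a)*p[0]-np.sin(a)*p[1],y+np.sin(a)*p[0]+np.cos(a)*p[1],z+p[2]] for p in np.array(P,float).reshape(-1,3)])
def box(F,lo,hi):
    c=[(x,y,z) for x in(lo[0],hi[0]) for y in(lo[1],hi[1]) for z in(lo[2],hi[2])]
    W=F(np.array(c)/1000.)
    return [(W[i],W[j]) for i in range(8) for j in range(i) if bin(i^j).count("1")==1]
def draw(p,img,segs,s,off,col):
    for a,b in segs:
        u=(proj(p,[a,b])+.5-off)*s
        cv2.line(img,tuple(int(round(v)) for v in u[0]),tuple(int(round(v)) for v in u[1]),col,1,cv2.LINE_AA)
def crop(p,x0,y0,x1,y1,s):
    return cv2.resize(p["image"][y0:y1,x0:x1,::-1],None,fx=s,fy=s,interpolation=cv2.INTER_CUBIC).copy()
E
python3 - <<'E'
from ov import *
S=imaging.read_camera("side");T=imaging.read_camera("top")
for k,deg in enumerate((5.5,)):
    F=frame(.617,.2575,deg)
    segs=box(F,(-62,-70,0),(62,70,1))+box(F,(-50,-68,0),(-40,68,22))+box(F,(40,-68,0),(50,68,29))
    A=crop(S,180,230,300,340,4);draw(S,A,segs,4,(180,230),(0,255,255))
    B=crop(T,190,140,270,210,4);draw(T,B,segs,4,(190,140),(0,255,255))
    cv2.imwrite("pics/r.png",np.hstack([A,cv2.copyMakeBorder(B,0,160,0,0,0)]))
E
```

```text
(no output)
```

View pics/r.png

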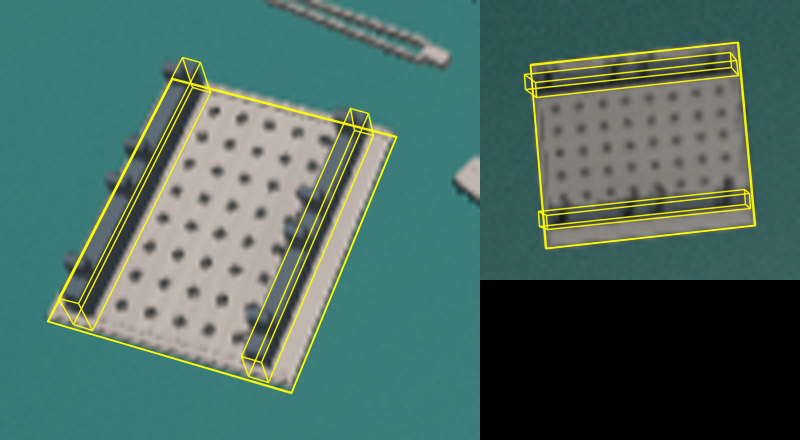

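```bash
cat >> h.py <<'E'
def yaw(M): return np.degrees(np.arctan2(M[1,0],M[0,0]))
def plan(target,ydeg,N,start=None,verb=True):
    """N equal rows to world target (m) and tool-x yaw ydeg (mod 180). start=(pos,yaw) or measured"""
    if start is None:
        o,M=state();p=np.array(o["eef_pos"]);y0=yaw(M)
        if verb: print("at",np.round(p,4),"yaw",round(y0,2),"tilt",np.round(np.degrees(M[:2,2]),2),"t",o["t"],"grip",round(o["gripper_width"],3),"F",np.round(o["contact_force"],1),"q",np.round(o["q"],2))
    else: p,y0=np.array(start[0]),start[1]
    d=(ydeg-y0+90)%180-90
    step=d/N
    A=np.zeros((2,2))
    for k in range(N):
        a=np.radians(y0+step*k)
        A+=np.array([[np.cos(a),np.sin(a)],[np.sin(a),-np.cos(a)]])
    D=np.array(target)-p
    b=np.linalg.solve(A,D[:2])
    print(f"N={N} row: {b[0]/.12:.4f} {b[1]/.12:.4f} {-D[2]/N/.12:.4f} 0 0 {-step/4:.4f}   |step| {np.hypot(np.hypot(*b),D[2]/N)*1000:.1f}mm {step:.2f}deg")
    return np.array(target),y0+d
E
python3 - <<'E'
from h import *
s=plan([.4406,.2155,.10],69.5,16)
s=plan([.4406,.2155,.004],69.5,4,s)
E
```

```text
at [0.1662 0.6542 0.2067] yaw 75.74 tilt [-0.  0.] t 1.9 grip 1.0 F [-0.8  1.2 -0.3] q [-1.43  0.48  0.02  1.56 -0.01  1.11 -0.08]
N=16 row: -0.1762 0.2041 0.0556 0 0 0.0975   |step| 33.0mm -0.39deg
N=4 row: 0.0000 0.0000 0.2000 0 0 -0.0000   |step| 24.0mm 0.00deg
```

apply_moves(moves="-1 -0.176 0.204 0.056 0 0 0.0975;-1 -0.176 0.204 0.056 0 0 0.0975;-1 -0.176 0.204 0.056 0 0 0.0975;-1 -0.176 0.204 0.056 0 0 0.0975;-1 -0.176 0.204 0.056 0 0 0.0975;-1 -0.176 0.204 0.056 0 0 0.0975;-1 -0.176 0.204 0.056 0 0 0.0975;-1 -0.176 0.204 0.056 0 0 0.0975;-1 -0.176 0.204 0.056 0 0 0.0975;-1 -0.176 0.204 0.056 0 0 0.0975;-1 -0.176 0.204 0.056 0 0 0.0975;-1 -0.176 0.204 0.056 0 0 0.0975", force=40)

```text
t: 2.9
eef_pos: [0.3772, 0.3271, 0.1261]
tool_rot: [-0.0, 0.814, 0.581, 0.0]
contact_force: [-0.4, 0.2, -0.1]
gripper_width: 1.002
```

apply_moves(moves="-1 -0.176 0.204 0.056 0 0 0.0975;-1 -0.176 0.204 0.056 0 0 0.0975;-1 -0.176 0.204 0.056 0 0 0.0975;-1 -0.176 0.204 0.056 0 0 0.0975;-1 0 0 0 0 0 0;-1 0 0 0 0 0 0")

```text
t: 3.4
eef_pos: [0.4412, 0.2139, 0.099]
tool_rot: [0.0, 0.823, 0.568, -0.0]
contact_force: [-0.1, 0.6, 0.4]
gripper_width: 0.997
```

```bash
python3 - <<'E'
from h import *
s=plan([.4406,.2155,.004],69.5,4)
p=imaging.read_camera("top");save(p,"t1.png")
print(np.round(proj(p,[[.4406,.2155,.009],[.4481,.2127,.009]]),1))
cv2.imwrite("pics/t1.png",cv2.resize(p["image"][160:300,160:330,::-1],None,fx=4,fy=4))
E
```

```text
at [0.4412 0.2139 0.099 ] yaw 69.25 tilt [-0.01 -0.04] t 3.4 grip 0.997 F [-0.1  0.6  0.4] q [-0.74  0.32  0.19  2.1  -0.09  0.73  0.72]
N=4 row: 0.0027 -0.0024 0.1980 0 0 -0.0158   |step| 23.8mm 0.06deg
[[244.8 241.8]
 [245.9 238.9]]
```

View pics/t1.png

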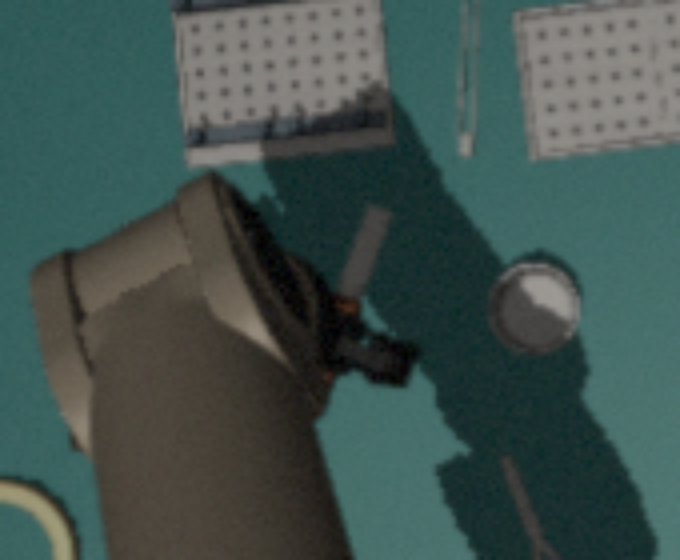

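apply_moves(moves="-1 0.003 -0.002 0.198 0 0 -0.016;-1 0.003 -0.002 0.198 0 0 -0.016;-1 0.003 -0.002 0.198 0 0 -0.016;-1 0.003 -0.002 0.198 0 0 -0.016;-1 0 0 0 0 0 0;1 0 0 0 0 0 0;1 0 0 0 0 0 0;1 0 0 0 0 0 0;1 0 0 0 0 0 0;1 0 0 0 0 0 0;1 0 0 0 0 0 0;1 0 0 0 0 0 0", force=40)

```text
t: 4.45
eef_pos: [0.4403, 0.2177, 0.0046]
tool_rot: [-0.0, 0.82, 0.572, 0.0]
contact_force: [0.5, -0.0, 0.0]
gripper_width: 0.009
```

```bash
python3 - <<'E'
from h import *
o,M=state();p=o["eef_pos"]
s=plan([p[0],p[1],.084],69.5,3)
a=np.radians(5.5);u=np.array([np.cos(a),np.sin(a)]);v=np.array([-u[1],u[0]])
c=np.array([.617,.2565]);g=c+32*.001*v-.008*u
print(g)
s=plan([*g,.084],95.5,9,s)
s=plan([*g,.027],95.5,5,s)
E
```

```text
at [0.4403 0.2177 0.0046] yaw 69.76 tilt [0.04 0.03] t 4.45 grip 0.009 F [ 0.5 -0.   0. ] q [-0.7   0.49  0.14  2.15 -0.14  0.51  0.76]
N=3 row: 0.0000 0.0000 -0.2206 0 0 0.0213   |step| 26.5mm -0.09deg
[0.60596977 0.28758591]
N=9 row: 0.0885 0.1427 -0.0000 0 0 -0.7222   |step| 20.1mm 2.89deg
N=5 row: 0.0000 0.0000 0.0950 0 0 -0.0000   |step| 11.4mm 0.00deg
```

```bash
python3 - <<'E'
from h import *
p=imaging.read_camera("side")
cv2.imwrite("pics/s2.png",cv2.resize(p["image"][200:400,220:420,::-1],None,fx=3,fy=3))
E
```

```text
(no output)
```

View pics/s2.png

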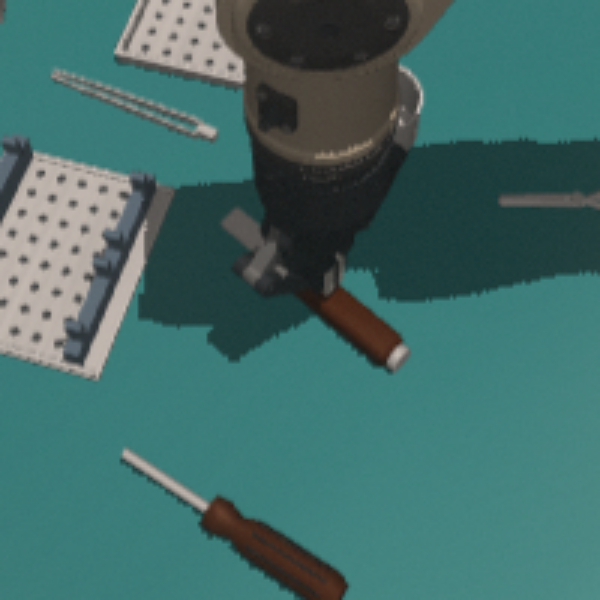

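```bash
python3 - <<'E'
from ov import *
p=imaging.read_camera("side")
print(onz(p,[[324.5,295.5],[298,272],[353,319]],.009))
o,M=state();P=np.array(o["eef_pos"])
A=crop(p,270,220,370,320,7)
X=[P,P-M[:,2]*.019,P-M[:,2]*.019+M[:,0]*.04,P-M[:,2]*.019-M[:,0]*.04,P+M[:,1]*.03]
for i,u in enumerate((proj(p,X)-[270,220])*7): cv2.circle(A,tuple(int(v) for v in u),5,[(0,0,255),(0,255,255),(255,0,0),(255,0,255),(0,255,0)][i],-1)
cv2.imwrite("pics/s3.png",A[:600])
t=imaging.read_camera("top")
cv2.imwrite("pics/t3.png",crop(t,200,180,310,290,5))
E
```

```text
[[0.44732854 0.21589951 0.009     ]
 [0.51517737 0.18856431 0.009     ]
 [0.38071482 0.239985   0.009     ]]
```

View pics/s3.png

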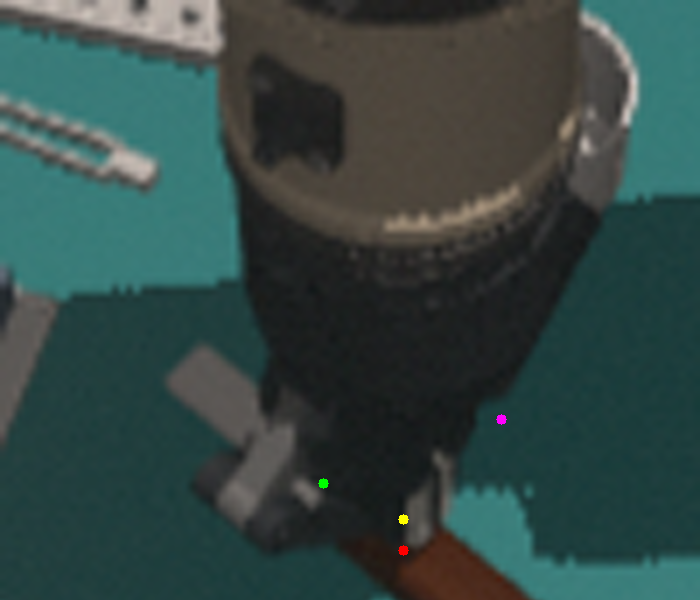

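View pics/t3.png

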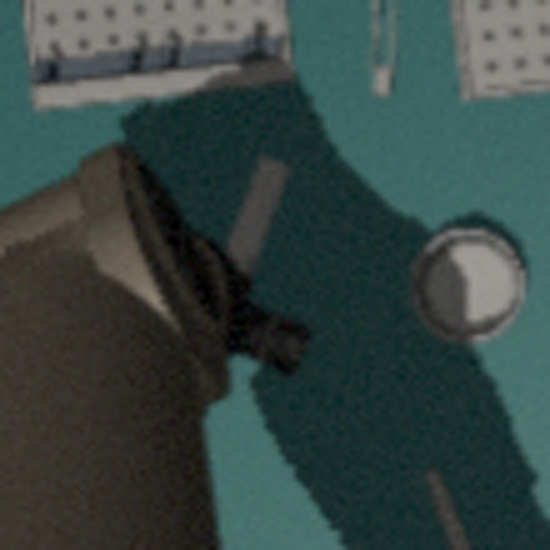

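apply_moves(moves="1 0 0 0 0 0 0;1 0 0 -0.2 0 0 0;1 0 0 -0.2 0 0 0;1 0 0 -0.25 0 0 0;1 0 0 0 0 0 0")

```text
t: 5.02
eef_pos: [0.443, 0.2191, 0.0865]
tool_rot: [0.0, 0.821, 0.572, 0.004]
contact_force: [-0.0, 0.9, -0.2]
gripper_width: -0.003
```

```bash
python3 - <<'E'
from ov import *
p=imaging.read_camera("side")
cv2.imwrite("pics/s4.png",crop(p,220,180,400,330,4))
E
```

```text
(no output)
```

View pics/s4.png

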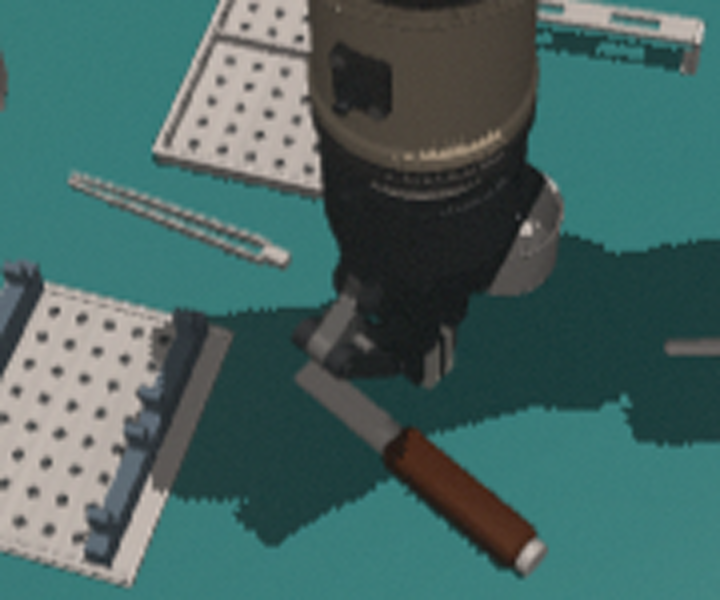

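```bash
python3 - <<'E'
from ov import *
p=imaging.read_camera("side")
o,M=state();P=np.array(o["eef_pos"]);print(P,o["gripper_width"])
A=crop(p,290,230,370,300,9)
X=[P,P-M[:,2]*.019]+[P-M[:,2]*.019+M[:,1]*.011*s for s in(-1,1)]+[P+M[:,1]*.011*s for s in(-1,1)]
for i,u in enumerate((proj(p,X)-[290,230])*9): cv2.circle(A,tuple(int(v) for v in u),4,[(0,0,255),(0,255,255),(255,0,0),(255,0,255),(0,255,0),(255,255,255)][i],-1)
cv2.imwrite("pics/s5.png",A[:600])
E
```

```text
[0.44083301 0.21814655 0.0831232 ] 0.0022822599267156092
```

View pics/s5.png

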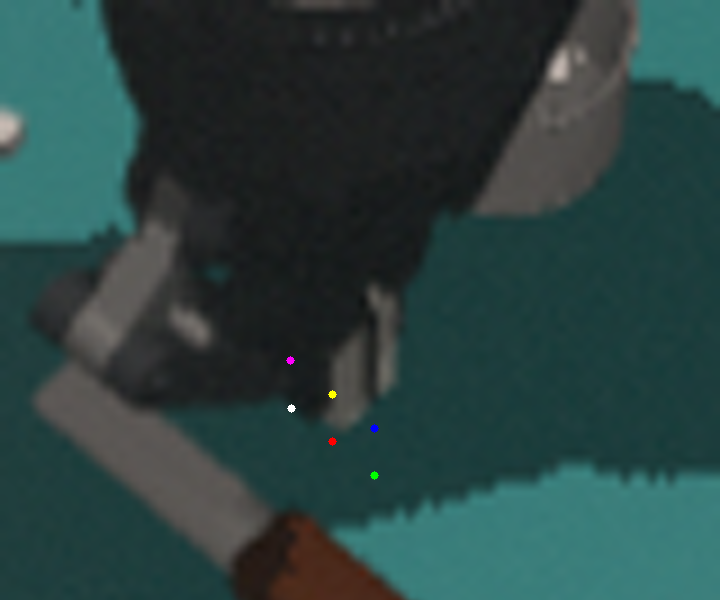

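```bash
python3 - <<'E'
from ov import *
s=plan([.42,.145,.03],69.5,4)
E
```

```text
at [0.4408 0.2181 0.0831] yaw 69.76 tilt [0.13 0.1 ] t 5.1167 grip 0.002 F [-1.1  0.1 -0.4] q [-0.74  0.35  0.18  2.11 -0.1   0.69  0.73]
N=4 row: -0.1580 0.0123 0.1107 0 0 0.0160   |step| 23.2mm -0.06deg
```

apply_moves(moves="1 -0.158 0.012 0.111 0 0 0;1 -0.158 0.012 0.111 0 0 0;1 -0.158 0.012 0.111 0 0 0;1 -0.158 0.012 0.111 0 0 0;1 0 0 0 0 0 0;1 0 0 0.05 0 0 0;1 0 0 0.05 0 0 0;1 0 0 0.05 0 0 0;1 0 0 0.05 0 0 0;1 0 0 0 0 0 0")

```text
t: 5.95
eef_pos: [0.4188, 0.1449, 0.0038]
tool_rot: [-0.0, 0.82, 0.572, -0.001]
contact_force: [-0.5, 0.8, -0.5]
gripper_width: 0.003
```

```bash
python3 - <<'E'
from ov import *
p=imaging.read_camera("side")
o,M=state();P=np.array(o["eef_pos"]);print(P,o["gripper_width"],o["contact_force"],yaw(M))
A=crop(p,290,200,400,290,7)
X=[P,P-M[:,2]*.019]+[P-M[:,2]*.019+M[:,1]*.011*s for s in(-1,1)]+[P+M[:,1]*.011*s for s in(-1,1)]
for i,u in enumerate((proj(p,X)-[290,200])*7): cv2.circle(A,tuple(int(v) for v in u),3,[(0,0,255),(0,255,255),(255,0,0),(255,0,255),(0,255,0),(255,255,255)][i],-1)
cv2.imwrite("pics/s6.png",A[:600])
E
```

```text
[0.41890856 0.14482161 0.0042114 ] -0.00166382501982019 [ 0.30343485 -0.03104554 -0.00920782] 69.81406000425999
```

View pics/s6.png

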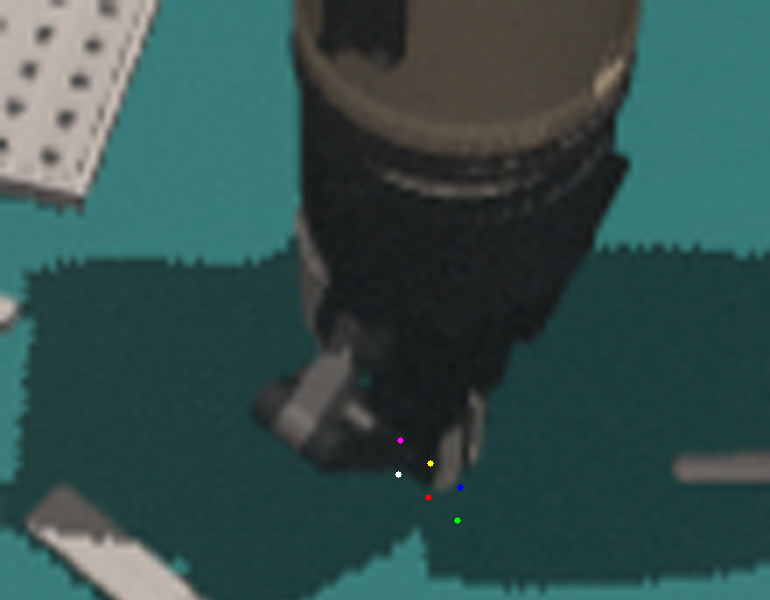

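apply_moves(moves="1 0 0 0.025 0 0 0;1 0 0 0.025 0 0 0;1 0 0 0 0 0 0")

```text
t: 6.25
eef_pos: [0.4191, 0.1445, -0.0014]
tool_rot: [-0.0, 0.82, 0.572, -0.0]
contact_force: [0.4, -0.6, 0.0]
gripper_width: -0.004
```

apply_moves(moves="1 0 0 0.025 0 0 0;1 0 0 0 0 0 0")

```text
t: 6.42
eef_pos: [0.4191, 0.1444, -0.0044]
tool_rot: [-0.0, 0.82, 0.572, -0.0]
contact_force: [-0.2, -0.3, -0.0]
gripper_width: 0.004
```

apply_moves(moves="1 0 0 0.025 0 0 0;1 0 0 0 0 0 0")

```text
t: 6.58
eef_pos: [0.4191, 0.1444, -0.0075]
tool_rot: [-0.0, 0.82, 0.572, -0.0]
contact_force: [1.4, 0.2, -0.5]
gripper_width: -0.003
```

apply_moves(moves="1 0 0 0.025 0 0 0;1 0 0 0 0 0 0")

```text
t: 6.75
eef_pos: [0.419, 0.1444, -0.0105]
tool_rot: [-0.0, 0.82, 0.572, -0.0]
contact_force: [-0.4, -0.7, 0.7]
gripper_width: -0.001
```

apply_moves(moves="1 0 0 0.02 0 0 0;1 0 0 0 0 0 0")

```text
t: 6.92
eef_pos: [0.419, 0.1444, -0.0129]
tool_rot: [-0.0, 0.82, 0.572, -0.0]
contact_force: [1.0, 0.5, 0.4]
gripper_width: 0.001
```

apply_moves(moves="1 0 0 0.02 0 0 0;1 0 0 0 0 0 0")

```text
t: 7.08
eef_pos: [0.4191, 0.1444, -0.0152]
tool_rot: [-0.0, 0.82, 0.572, -0.0]
contact_force: [-0.6, 0.2, 0.2]
gripper_width: 0.004
```

apply_moves(moves="1 0 0 0.02 0 0 0;1 0 0 0 0 0 0")

```text
t: 7.25
eef_pos: [0.4191, 0.1444, -0.0176]
tool_rot: [-0.0, 0.82, 0.572, -0.0]
contact_force: [-0.4, -0.1, -0.6]
gripper_width: -0.003
```

```bash
python3 - <<'E'
from ov import *
p=imaging.read_camera("side")
o,M=state();P=np.array(o["eef_pos"]);print(P,o["gripper_width"],o["contact_force"],yaw(M))
A=crop(p,290,200,400,290,7)
X=[P,P-M[:,2]*.019]+[P-M[:,2]*.019+M[:,1]*.011*s for s in(-1,1)]+[P+M[:,1]*.011*s for s in(-1,1)]
for i,u in enumerate((proj(p,X)-[290,200])*7): cv2.circle(A,tuple(int(v) for v in u),3,[(0,0,255),(0,255,255),(255,0,0),(255,0,255),(0,255,0),(255,255,255)][i],-1)
cv2.imwrite("pics/s7.png",A[:600])
E
```

```text
[ 0.41904411  0.14434717 -0.01755193] 0.003331487821698457 [0.19760669 0.77903334 0.00189322] 69.7594096554143
```

View pics/s7.png

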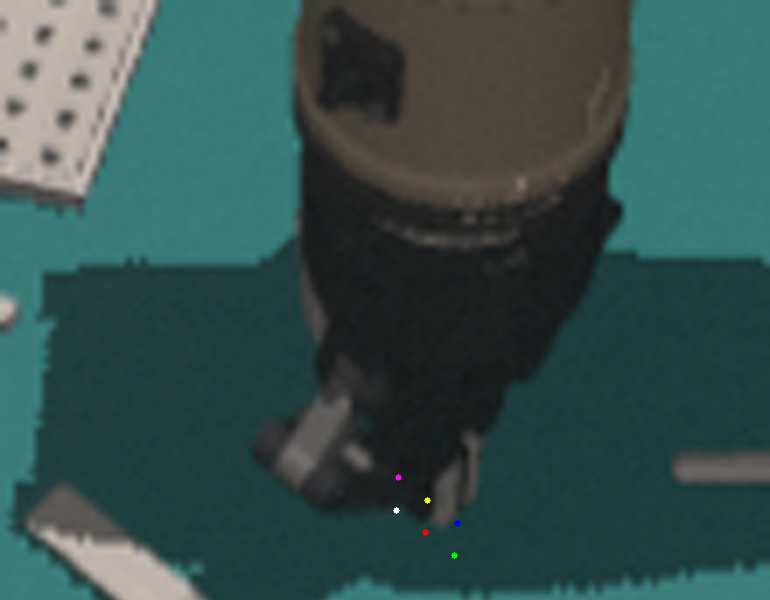

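apply_moves(moves="1 0 0 0.02 0 0 0;1 0 0 0 0 0 0")

```text
t: 7.47
eef_pos: [0.4191, 0.1444, -0.02]
tool_rot: [-0.0, 0.82, 0.572, -0.0]
contact_force: [-0.3, 0.3, 0.5]
gripper_width: 0.002
```

apply_moves(moves="1 0 0 0.015 0 0 0;1 0 0 0 0 0 0")

```text
t: 7.63
eef_pos: [0.4191, 0.1444, -0.0218]
tool_rot: [-0.0, 0.82, 0.572, -0.0]
contact_force: [0.2, -0.3, 0.8]
gripper_width: -0.002
```

apply_moves(moves="1 0 0 0.015 0 0 0;1 0 0 0 0 0 0")

```text
t: 7.8
eef_pos: [0.4191, 0.1444, -0.0236]
tool_rot: [-0.0, 0.82, 0.572, -0.0]
contact_force: [0.0, 0.1, 0.6]
gripper_width: 0.006
```

apply_moves(moves="1 0 0 0.015 0 0 0;1 0 0 0 0 0 0")

```text
t: 7.97
eef_pos: [0.4193, 0.1445, -0.0245]
tool_rot: [-0.0, 0.82, 0.572, 0.0]
contact_force: [-2.7, 0.2, 12.7]
gripper_width: 0.005
```

```bash
python3 - <<'E'
from ov import *
p=imaging.read_camera("side")
o,M=state();P=np.array(o["eef_pos"]);print(P,o["gripper_width"],o["contact_force"],yaw(M))
P=P.copy();P[2]=0
A=crop(p,330,240,380,290,12)
X=[P,P-M[:,2]*.019]+[P-M[:,2]*.019+M[:,1]*.011*s for s in(-1,1)]+[P+M[:,1]*.011*s for s in(-1,1)]
for i,u in enumerate((proj(p,X)-[330,240]+.5)*12): cv2.circle(A,tuple(int(v) for v in u),3,[(0,0,255),(0,255,255),(255,0,0),(255,0,255),(0,255,0),(255,255,255)][i],-1)
cv2.imwrite("pics/s8.png",A[:600])
t=imaging.read_camera("top");cv2.imwrite("pics/t8.png",crop(t,230,200,310,280,7))
E
```

```text
[ 0.41937726  0.14448992 -0.02453364] -0.0009410710969948922 [-3.96065234 -0.45159177 12.2773951 ] 69.74474822615042
```

View pics/s8.png

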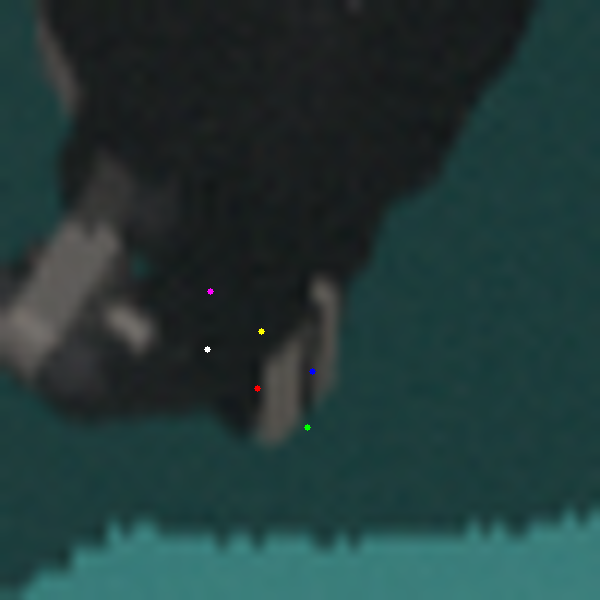

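View pics/t8.png

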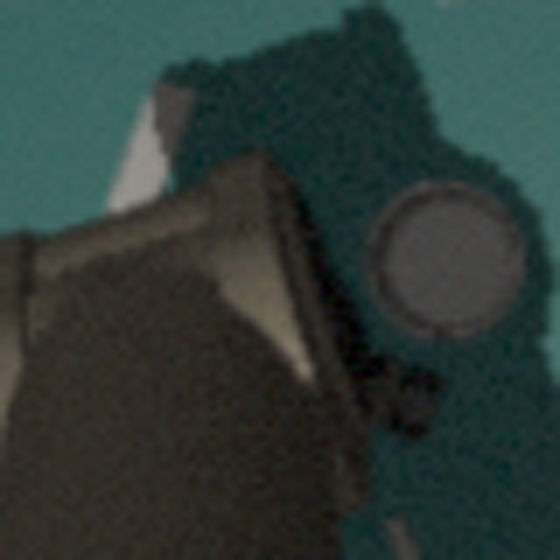

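```bash
cat >> h.py <<'E'
ZO=.024
E
python3 - <<'E'
from ov import *
o,M=state();P=np.array(o["eef_pos"])
s=plan([P[0],P[1],.045],69.4,3)
s=plan([.4402,.2171,.045],69.4,4,s)
s=plan([.4402,.2171,-.021],69.4,4,s)
E
```

```text
at [ 0.4193  0.1445 -0.0246] yaw 69.75 tilt [0.01 0.02] t 8.0667 grip 0.002 F [-2.9 -0.2 11.9] q [-0.58  0.5   0.13  2.26 -0.16  0.39  0.9 ]
N=3 row: 0.0000 0.0000 -0.1932 0 0 0.0294   |step| 23.2mm -0.12deg
N=4 row: 0.1568 -0.0125 -0.0000 0 0 -0.0000   |step| 18.9mm 0.00deg
N=4 row: 0.0000 0.0000 0.1375 0 0 -0.0000   |step| 16.5mm 0.00deg
```

apply_moves(moves="1 0 0 -0.193 0 0 0.03;1 0 0 -0.193 0 0 0.03;-1 0 0 -0.193 0 0 0.03;-1 0.157 -0.0125 0 0 0 0;-1 0.157 -0.0125 0 0 0 0;-1 0.157 -0.0125 0 0 0 0;-1 0.157 -0.0125 0 0 0 0;-1 0 0 0 0 0 0;-1 0 0 0 0 0 0")

```text
t: 8.82
eef_pos: [0.4401, 0.2179, 0.0442]
tool_rot: [-0.0, 0.822, 0.57, 0.0]
contact_force: [0.1, -0.5, -0.6]
gripper_width: 0.975
```

```bash
python3 - <<'E'
from ov import *
s=plan([.4402,.2171,-.021],69.4,4)
E
```

```text
at [0.4401 0.2179 0.0442] yaw 69.5 tilt [0.   0.01] t 8.8167 grip 0.975 F [ 0.1 -0.5 -0.6] q [-0.73  0.42  0.18  2.13 -0.12  0.6   0.75]
N=4 row: -0.0016 0.0008 0.1358 0 0 0.0064   |step| 16.3mm -0.03deg
```

apply_moves(moves="-1 0 0 0.136 0 0 0;-1 0 0 0.136 0 0 0;-1 0 0 0.136 0 0 0;-1 0 0 0.136 0 0 0;-1 0 0 0 0 0 0;1 0 0 0 0 0 0;1 0 0 0 0 0 0;1 0 0 0 0 0 0;1 0 0 0 0 0 0;1 0 0 0 0 0 0;1 0 0 0 0 0 0", force=40)

```text
t: 9.73
eef_pos: [0.4406, 0.2174, -0.0201]
tool_rot: [-0.0, 0.822, 0.569, 0.001]
contact_force: [-0.8, -0.2, 6.3]
gripper_width: 0.245
```

```bash
python3 - <<'E'
from ov import *
o,M=state();P=np.array(o["eef_pos"])
s=plan([P[0],P[1],.065],69.4,3)
a=np.radians(5.5);u=np.array([np.cos(a),np.sin(a)]);v=np.array([-u[1],u[0]])
c=np.array([.617,.2565]);g=c+32*.001*v-.008*u
print(g)
s=plan([*g,.065],95.5,9,s)
E
```

```text
at [ 0.4406  0.2174 -0.0201] yaw 69.4 tilt [0.06 0.05] t 9.7333 grip 0.245 F [-0.8 -0.2  6.3] q [-0.7   0.54  0.14  2.15 -0.16  0.46  0.78]
N=3 row: 0.0000 0.0000 -0.2365 0 0 -0.0002   |step| 28.4mm 0.00deg
[0.60596977 0.28758591]
N=9 row: 0.0889 0.1423 -0.0000 0 0 -0.7250   |step| 20.1mm 2.90deg
```

apply_moves(moves="1 0 0 -0.2 0 0 0;1 0 0 -0.25 0 0 0;1 0 0 -0.25 0 0 0;1 0.089 0.142 0 0 0 -0.725;1 0.089 0.142 0 0 0 -0.725;1 0.089 0.142 0 0 0 -0.725;1 0.089 0.142 0 0 0 -0.725;1 0.089 0.142 0 0 0 -0.725;1 0.089 0.142 0 0 0 -0.725;1 0.089 0.142 0 0 0 -0.725;1 0.089 0.142 0 0 0 -0.725;1 0.089 0.142 0 0 0 -0.725")

```text
t: 10.73
eef_pos: [0.6059, 0.2874, 0.0631]
tool_rot: [0.0, 0.672, 0.741, -0.0]
contact_force: [-0.5, 1.0, -0.6]
gripper_width: 0.245
```

apply_moves(moves="1 0 0 0 0 0 0;1 0 0 0 0 0 0")

```text
t: 10.9
eef_pos: [0.6053, 0.2878, 0.0628]
tool_rot: [-0.0, 0.672, 0.74, -0.0]
contact_force: [-0.9, -0.5, -1.4]
gripper_width: 0.243
```

```bash
python3 - <<'E'
from ov import *
s=plan([.6060,.2876,.003],95.5,4)
p=imaging.read_camera("side");cv2.imwrite("pics/s9.png",crop(p,150,180,310,330,4))
p=imaging.read_camera("top");cv2.imwrite("pics/t9.png",crop(p,150,100,310,230,4))
E
```

```text
at [0.6053 0.2878 0.0628] yaw 95.49 tilt [-0.02  0.  ] t 10.9 grip 0.243 F [-0.9 -0.5 -1.4] q [-0.59  0.62  0.08  1.68 -0.06  0.84  1.18]
N=4 row: -0.0005 0.0014 0.1245 0 0 -0.0007   |step| 14.9mm 0.00deg
```

View pics/s9.png

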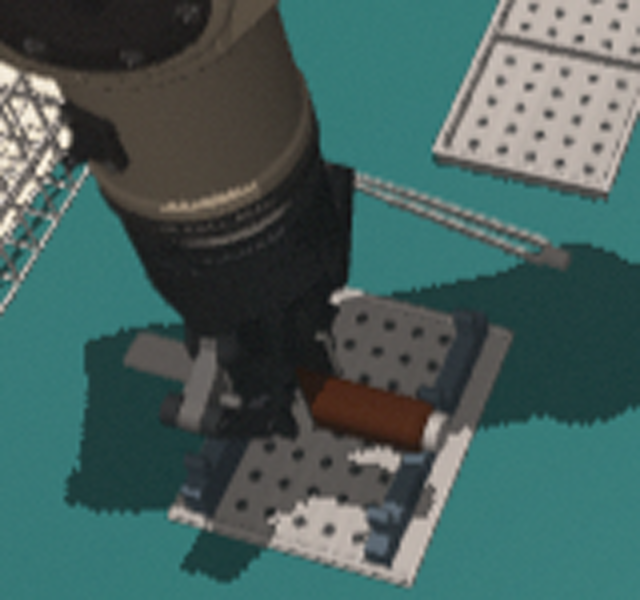

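View pics/t9.png

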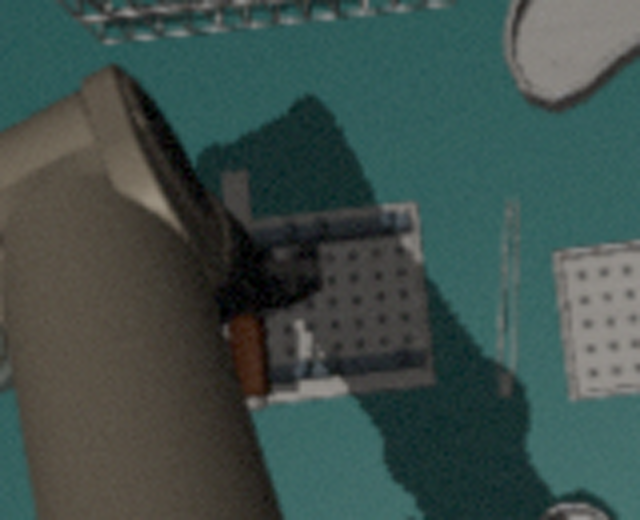

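apply_moves(moves="1 0 0.004 0.125 0 0 0;1 0 0.002 0.125 0 0 0;1 0 0 0.125 0 0 0;1 0 0 0.11 0 0 0;1 0 0 0 0 0 0;1 0 0 0 0 0 0")

```text
t: 11.5
eef_pos: [0.6051, 0.287, 0.0044]
tool_rot: [-0.0, 0.672, 0.74, -0.001]
contact_force: [-0.5, 0.5, -1.2]
gripper_width: 0.241
```

```bash
python3 - <<'E'
from ov import *
s=plan([.6060,.2876,.003],95.5,4)
p=imaging.read_camera("side");cv2.imwrite("pics/s10.png",crop(p,180,210,310,340,4))
E
```

```text
at [0.6051 0.287  0.0044] yaw 95.49 tilt [-0.08 -0.05] t 11.5 grip 0.241 F [-0.5  0.5 -1.2] q [-0.59  0.7   0.07  1.71 -0.07  0.74  1.18]
N=4 row: 0.0011 0.0020 0.0030 0 0 -0.0009   |step| 0.5mm 0.00deg
```

View pics/s10.png

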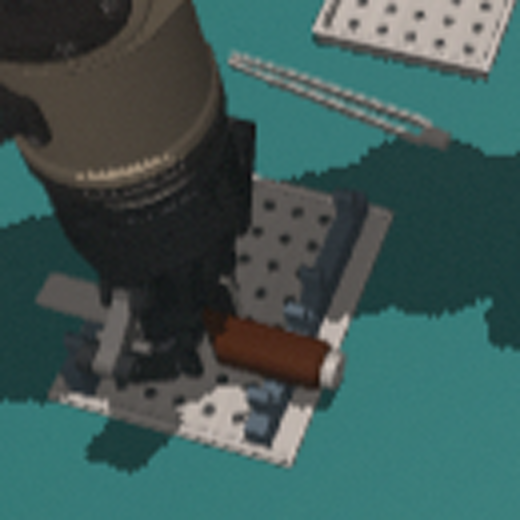

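apply_moves(moves="1 0 0 0.015 0 0 0;1 0 0 0 0 0 0;-0.1 0 0 0 0 0 0;-0.1 0 0 0 0 0 0;-0.1 0 0 0 0 0 0;-0.1 0 0 -0.05 0 0 0;-0.1 0 0 -0.25 0 0 0;-0.1 0 0 -0.25 0 0 0;-0.1 0 0 -0.25 0 0 0")

```text
t: 12.3
eef_pos: [0.6056, 0.2873, 0.1004]
tool_rot: [-0.0, 0.672, 0.74, -0.0]
contact_force: [0.1, -0.1, 0.6]
gripper_width: 0.552
```

```bash
python3 - <<'E'
from ov import *
a=np.radians(-19.8);u=np.array([np.cos(a),np.sin(a)])
g=np.array([.4415,-.2175])-.008*u
print(g)
s=plan([*g,.070],70.2,16)
s=plan([*g,-.0205],70.2,4,s)
E
```

```text
[ 0.43397295 -0.2147901 ]
at [0.6056 0.2873 0.1004] yaw 95.5 tilt [-0.04 -0.02] t 12.3 grip 0.552 F [ 0.1 -0.1  0.6] q [-0.6   0.58  0.09  1.66 -0.06  0.91  1.18]
N=16 row: -0.2720 -0.0604 0.0158 0 0 0.3953   |step| 33.5mm -1.58deg
N=4 row: 0.0000 0.0000 0.1885 0 0 -0.0000   |step| 22.6mm 0.00deg
```

apply_moves(moves="-0.5 -0.272 -0.06 0.016 0 0 0.395;-1 -0.272 -0.06 0.016 0 0 0.395;-1 -0.272 -0.06 0.016 0 0 0.395;-1 -0.272 -0.06 0.016 0 0 0.395;-1 -0.272 -0.06 0.016 0 0 0.395;-1 -0.272 -0.06 0.016 0 0 0.395;-1 -0.272 -0.06 0.016 0 0 0.395;-1 -0.272 -0.06 0.016 0 0 0.395;-1 -0.272 -0.06 0.016 0 0 0.395;-1 -0.272 -0.06 0.016 0 0 0.395;-1 -0.272 -0.06 0.016 0 0 0.395;-1 -0.272 -0.06 0.016 0 0 0.395")

```text
t: 13.3
eef_pos: [0.4981, -0.0985, 0.0767]
tool_rot: [0.0, 0.786, 0.619, 0.001]
contact_force: [-0.6, -0.4, -0.0]
gripper_width: 1.003
```

apply_moves(moves="-1 -0.272 -0.06 0.016 0 0 0.395;-1 -0.272 -0.06 0.016 0 0 0.395;-1 -0.272 -0.06 0.016 0 0 0.395;-1 -0.272 -0.06 0.016 0 0 0.395;-1 0 0 0 0 0 0;-1 0 0 0 0 0 0")

```text
t: 13.8
eef_pos: [0.4341, -0.2166, 0.0689]
tool_rot: [0.0, 0.819, 0.573, 0.0]
contact_force: [0.7, -0.8, 1.0]
gripper_width: 0.998
```

```bash
python3 - <<'E'
from ov import *
s=plan([.434,-.2148,-.0205],70.2,4)
S=imaging.read_camera("side");A=crop(S,180,220,310,340,4)
T=imaging.read_camera("top");B=crop(T,190,130,270,210,5)
F=frame(.617,.2565,5.5)
g=lambda y:box(F,(-75,y-11,22),(15,y+11,40))+box(F,(15,y-8,29),(75,y+8,33))
draw(S,A,g(32),4,(180,220),(0,255,255));draw(T,B,g(32),5,(190,130),(0,255,255))
cv2.imwrite("pics/s11.png",A);cv2.imwrite("pics/t11.png",B)
E
```

```text
at [ 0.4341 -0.2166  0.0689] yaw 69.96 tilt [ 0.02 -0.03] t 13.8 grip 0.998 F [ 0.7 -0.8  1. ] q [ 0.12  0.37  0.26  2.14 -0.15  0.65  1.7 ]
N=4 row: 0.0035 -0.0015 0.1862 0 0 -0.0149   |step| 22.3mm 0.06deg
```

View pics/s11.png

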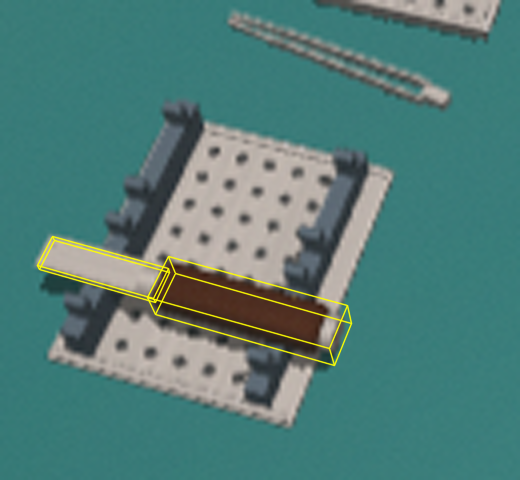

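View pics/t11.png

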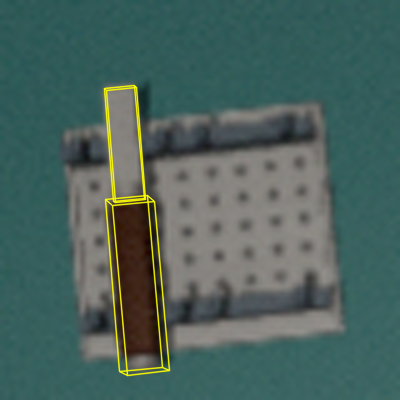

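apply_moves(moves="-1 0.0035 -0.0015 0.183 0 0 -0.015;-1 0.0035 -0.0015 0.183 0 0 -0.015;-1 0.0035 -0.0015 0.183 0 0 -0.015;-1 0.0035 -0.0015 0.183 0 0 -0.015;-1 0 0 0 0 0 0;1 0 0 0 0 0 0;1 0 0 0 0 0 0;1 0 0 0 0 0 0;1 0 0 0 0 0 0;1 0 0 0 0 0 0;1 0 0 0 0 0 0")

```text
t: 14.82
eef_pos: [0.4358, -0.2132, -0.0184]
tool_rot: [0.001, 0.817, 0.577, 0.001]
contact_force: [-0.3, 0.8, 7.6]
gripper_width: 0.242
```

```bash
python3 - <<'E'
from ov import *
o,M=state();P=np.array(o["eef_pos"])
s=plan([P[0],P[1],.081],70.2,3)
a=np.radians(5.5);u=np.array([np.cos(a),np.sin(a)]);v=np.array([-u[1],u[0]])
c=np.array([.617,.2565]);g=c-32*.001*v-.008*u
print(g)
s=plan([*g,.075],95.5,15,s)
E
```

```text
at [ 0.4358 -0.2132 -0.0184] yaw 70.46 tilt [ 0.11 -0.03] t 14.8167 grip 0.242 F [-0.3  0.8  7.6] q [ 0.17  0.53  0.19  2.17 -0.22  0.46  1.77]
N=3 row: 0.0000 0.0000 -0.2761 0 0 0.0217   |step| 33.1mm -0.09deg
[0.61210389 0.22388056]
N=15 row: 0.2561 0.0637 0.0033 0 0 -0.4217   |step| 31.7mm 1.69deg
```

apply_moves(moves="1 0 0 -0.25 0 0 0.02;1 0 0 -0.28 0 0 0.02;1 0 0 -0.29 0 0 0.02;1 0.256 0.064 0.003 0 0 -0.42;1 0.256 0.064 0.003 0 0 -0.42;1 0.256 0.064 0.003 0 0 -0.42;1 0.256 0.064 0.003 0 0 -0.42;1 0.256 0.064 0.003 0 0 -0.42;1 0.256 0.064 0.003 0 0 -0.42;1 0.256 0.064 0.003 0 0 -0.42;1 0.256 0.064 0.003 0 0 -0.42")

```text
t: 15.73
eef_pos: [0.5538, 0.0118, 0.0764]
tool_rot: [0.0, 0.745, 0.667, 0.0]
contact_force: [1.0, -0.5, -0.4]
gripper_width: 0.244
```

apply_moves(moves="1 0.256 0.064 0.003 0 0 -0.42;1 0.256 0.064 0.003 0 0 -0.42;1 0.256 0.064 0.003 0 0 -0.42;1 0.256 0.064 0.003 0 0 -0.42;1 0.256 0.064 0.003 0 0 -0.42;1 0.256 0.064 0.003 0 0 -0.42;1 0.256 0.064 0.003 0 0 -0.42;1 0 0 0 0 0 0;1 0 0 0 0 0 0")

```text
t: 16.48
eef_pos: [0.6112, 0.2268, 0.0734]
tool_rot: [-0.0, 0.671, 0.741, 0.0]
contact_force: [-0.2, -0.9, -0.2]
gripper_width: 0.242
```

```bash
python3 - <<'E'
from ov import *
s=plan([.6121,.2239,.006],95.5,4)
p=imaging.read_camera("side");cv2.imwrite("pics/s12.png",crop(p,180,190,310,340,4))
E
```

```text
at [0.6112 0.2268 0.0734] yaw 95.66 tilt [-0.02  0.07] t 16.4833 grip 0.242 F [-0.2 -0.9 -0.2] q [-0.52  0.58  0.09  1.73 -0.07  0.84  1.28]
N=4 row: -0.0062 0.0012 0.1405 0 0 0.0100   |step| 16.9mm -0.04deg
```

View pics/s12.png

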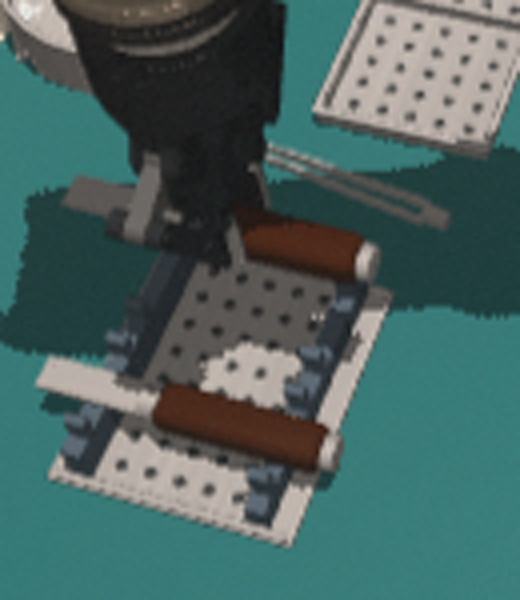

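apply_moves(moves="1 -0.006 0.001 0.14 0 0 0.01;1 -0.006 0.001 0.14 0 0 0.01;1 -0.006 0.001 0.14 0 0 0.01;1 -0.006 0.001 0.14 0 0 0.01;1 0 0 0 0 0 0;1 0 0 0.01 0 0 0;1 0 0 0 0 0 0")

```text
t: 17.12
eef_pos: [0.6129, 0.2199, 0.0057]
tool_rot: [0.0, 0.674, 0.738, -0.0]
contact_force: [-0.8, -0.7, -0.7]
gripper_width: 0.243
```

```bash
python3 - <<'E'
from ov import *
s=plan([.6121,.2239,.006],95.5,4)
S=imaging.read_camera("side");A=crop(S,180,210,310,340,4)
F=frame(.617,.2565,5.5)
g=lambda y:box(F,(-75,y-11,22),(15,y+11,40))+box(F,(15,y-8,29),(75,y+8,33))
draw(S,A,g(-32),4,(180,210),(0,255,255))
cv2.imwrite("pics/s13.png",A)
E
```

```text
at [0.6129 0.2199 0.0057] yaw 95.18 tilt [ 0.01 -0.03] t 17.1167 grip 0.243 F [-0.8 -0.7 -0.7] q [-0.5   0.67  0.09  1.76 -0.08  0.72  1.29]
N=4 row: 0.0085 -0.0008 -0.0006 0 0 -0.0199   |step| 1.0mm 0.08deg
```

View pics/s13.png

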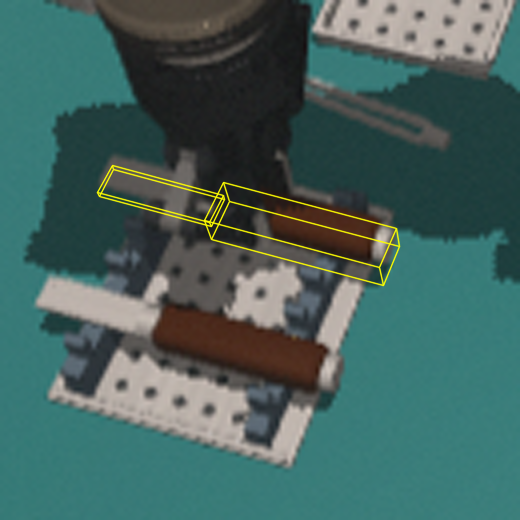

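apply_moves(moves="1 0.034 -0.003 0 0 0 -0.08;1 0 0 0 0 0 0;1 0 0 0.014 0 0 0;1 0 0 0 0 0 0;1 0 0 0 0 0 0")

```text
t: 17.58
eef_pos: [0.6118, 0.225, 0.0034]
tool_rot: [-0.0, 0.672, 0.741, -0.0]
contact_force: [-0.9, 0.2, -1.5]
gripper_width: 0.244
```

```bash
python3 - <<'E'
from ov import *
s=plan([.6121,.2239,.004],95.5,4)
E
```

```text
at [0.6118 0.225  0.0034] yaw 95.58 tilt [-0. -0.] t 17.5833 grip 0.244 F [-0.9  0.2 -1.5] q [-0.51  0.68  0.08  1.75 -0.08  0.72  1.29]
N=4 row: -0.0024 0.0003 -0.0012 0 0 0.0053   |step| 0.3mm -0.02deg
```

apply_moves(moves="1 0 0 0.008 0 0 0;1 0 0 0 0 0 0;-0.1 0 0 0 0 0 0;-0.1 0 0 0 0 0 0;-0.1 0 0 0 0 0 0;-0.1 0 0 -0.05 0 0 0;-0.1 0 0 -0.25 0 0 0;-0.1 0 0 -0.25 0 0 0;-0.1 0 0 -0.25 0 0 0;-1 0 0 0 0 0 0;-1 0 0 0 0 0 0")

```text
t: 18.5
eef_pos: [0.6135, 0.2256, 0.1011]
tool_rot: [0.001, 0.672, 0.741, 0.002]
contact_force: [0.6, -0.4, -0.5]
gripper_width: 0.813
```

```bash
python3 - <<'E'
from ov import *
s=plan([.450,.087,.060],96.5,8)
s=plan([.450,.087,-.01],96.5,4,s)
S=imaging.read_camera("side");A=crop(S,180,210,310,340,4)
F=frame(.617,.2565,5.5)
g=lambda y:box(F,(-75,y-11,22),(15,y+11,40))+box(F,(15,y-8,29),(75,y+8,33))
draw(S,A,g(-32),4,(180,210),(0,255,255))
cv2.imwrite("pics/s14.png",A)
E
```

```text
at [0.6135 0.2256 0.1011] yaw 95.57 tilt [0.25 0.12] t 18.5 grip 0.813 F [ 0.6 -0.4 -0.5] q [-0.52  0.55  0.1   1.71 -0.07  0.88  1.28]
N=8 row: -0.1259 -0.1844 0.0428 0 0 -0.0290   |step| 27.3mm 0.12deg
N=4 row: 0.0000 0.0000 0.1458 0 0 -0.0000   |step| 17.5mm 0.00deg
```

View pics/s14.png

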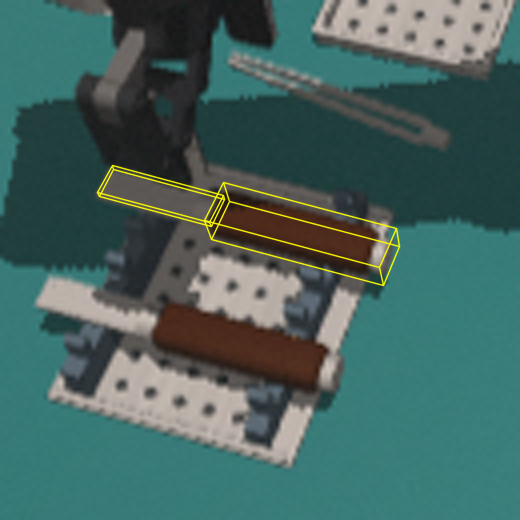

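Both chisels lie right on the overlay. Now the near cup.

apply_moves(moves="-1 -0.126 -0.184 0.043 0 0 -0.03;-1 -0.126 -0.184 0.043 0 0 -0.03;-1 -0.126 -0.184 0.043 0 0 -0.03;-1 -0.126 -0.184 0.043 0 0 -0.03;-1 -0.126 -0.184 0.043 0 0 -0.03;-1 -0.126 -0.184 0.043 0 0 -0.03;-1 -0.126 -0.184 0.043 0 0 -0.03;-1 -0.126 -0.184 0.043 0 0 -0.03;-1 0 0 0 0 0 0;-1 0 0 0 0 0 0;-1 0 0 0 0 0 0")

```text
t: 19.47
eef_pos: [0.4491, 0.0866, 0.0568]
tool_rot: [-0.0, 0.666, 0.746, -0.0]
contact_force: [0.8, 0.3, 0.7]
gripper_width: 1.004
```

```bash
python3 - <<'E'
from ov import *
s=plan([.450,.087,-.01],96.5,4)
S=imaging.read_camera("side");A=crop(S,270,170,400,290,5)
cv2.imwrite("pics/s15.png",A)
E
```

```text
at [0.4491 0.0866 0.0568] yaw 96.55 tilt [-0.02  0.  ] t 19.4667 grip 1.004 F [0.8 0.3 0.7] q [-0.4   0.35  0.09  2.19 -0.06  0.6   1.41]
N=4 row: 0.0007 0.0021 0.1392 0 0 0.0028   |step| 16.7mm -0.01deg
```

View pics/s15.png

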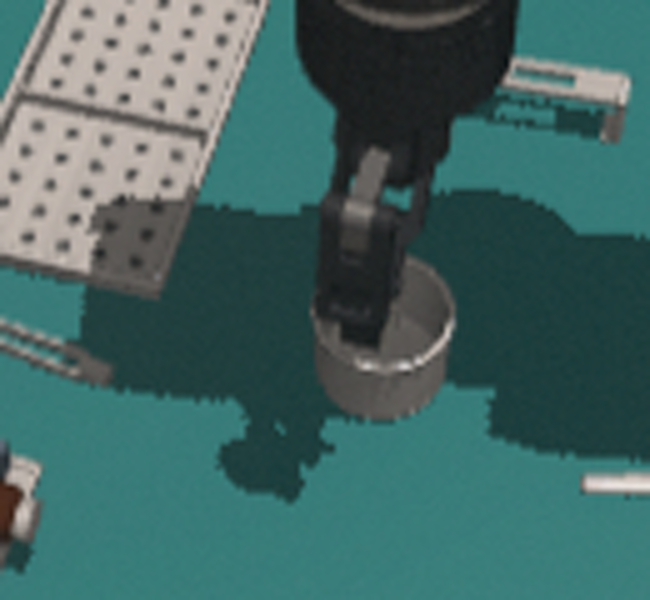

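apply_moves(moves="-1 0.001 0.002 0.14 0 0 0;-1 0 0.002 0.14 0 0 0;-1 0 0.002 0.14 0 0 0;-1 0 0.002 0.14 0 0 0;-1 0 0 0 0 0 0;1 0 0 0 0 0 0;1 0 0 0 0 0 0;1 0 0 0 0 0 0;1 0 0 0 0 0 0;1 0 0 0 0 0 0", force=30)

```text
t: 20.35
eef_pos: [0.4508, 0.087, -0.009]
tool_rot: [0.001, 0.666, 0.746, 0.001]
contact_force: [-0.6, -0.2, 6.2]
gripper_width: 0.635
```

```bash
python3 - <<'E'
from ov import *
o,M=state();P=np.array(o["eef_pos"])
s=plan([P[0],P[1],.05],96.6,2)
s=plan([.6076,.0477,.05],96.6,6,s)
S=imaging.read_camera("side");A=crop(S,270,170,400,290,5)
cv2.imwrite("pics/s16.png",A)
E
```

```text
at [ 0.4508  0.087  -0.009 ] yaw 96.55 tilt [0.12 0.05] t 20.35 grip 0.635 F [-0.6 -0.2  6.2] q [-0.38  0.48  0.07  2.22 -0.08  0.44  1.43]
N=2 row: 0.0000 0.0000 -0.2457 0 0 -0.0066   |step| 29.5mm 0.03deg
N=6 row: -0.0792 0.2100 -0.0000 0 0 -0.0000   |step| 26.9mm 0.00deg
```

View pics/s16.png

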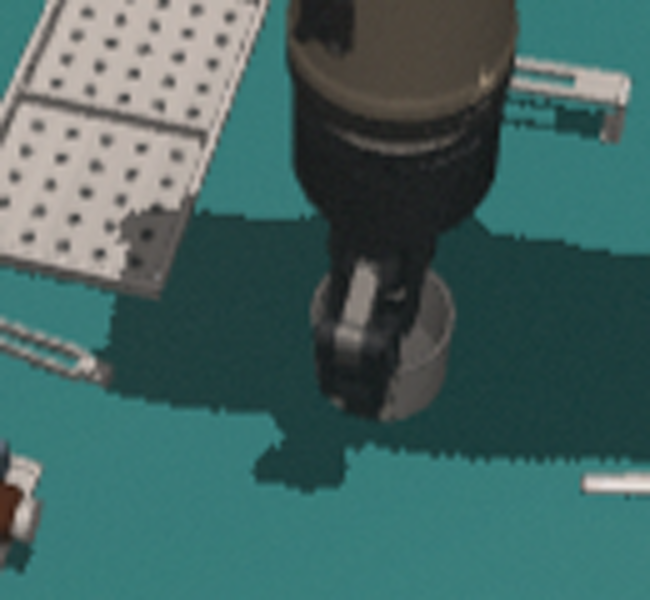

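```bash
python3 - <<'E'
from ov import *
S=imaging.read_camera("side")
for y in (.115,.12,.125,.13):
  for uv in ([340,252],[345,254],[334,249]):
    C,d=ray(S,[uv]);k=(y-C[1])/d[0,1];print(y,uv,np.round(C+k*d[0],4))
E
```

```text
0.115 [340, 252] [0.4543 0.115  0.0096]
0.115 [345, 254] [0.4434 0.115  0.0085]
0.115 [334, 249] [0.4675 0.115  0.0133]
0.12 [340, 252] [0.4525 0.12   0.0183]
0.12 [345, 254] [0.4417 0.12   0.0172]
0.12 [334, 249] [0.4656 0.12   0.0219]
0.125 [340, 252] [0.4508 0.125  0.027 ]
0.125 [345, 254] [0.4401 0.125  0.0259]
0.125 [334, 249] [0.4637 0.125  0.0305]
0.13 [340, 252] [0.449  0.13   0.0356]
0.13 [345, 254] [0.4384 0.13   0.0346]
0.13 [334, 249] [0.4618 0.13   0.0392]
```

apply_moves(moves="1 0 0 -0.22 0 0 0;1 0 0 -0.28 0 0 0;1 -0.079 0.21 0 0 0 0;1 -0.079 0.21 0 0 0 0;1 -0.079 0.21 0 0 0 0;1 -0.079 0.21 0 0 0 0;1 -0.079 0.21 0 0 0 0;1 -0.079 0.21 0 0 0 0;1 0 0 0 0 0 0;1 0 0 0 0 0 0;1 0 0 0 0 0 0")

```text
t: 21.37
eef_pos: [0.6056, 0.0473, 0.0498]
tool_rot: [-0.0, 0.666, 0.746, -0.0]
contact_force: [-0.4, 0.2, -1.2]
gripper_width: 0.636
```

```bash
python3 - <<'E'
from ov import *
s=plan([.6076,.0477,-.004],96.6,3)
S=imaging.read_camera("side");A=crop(S,230,130,360,250,5)
cv2.imwrite("pics/s17.png",A)
E
```

```text
at [0.6056 0.0473 0.0498] yaw 96.54 tilt [-0.06  0.  ] t 21.3667 grip 0.636 F [-0.4  0.2 -1.2] q [-0.26  0.55  0.11  1.85 -0.08  0.74  1.58]
N=3 row: 0.0004 0.0057 0.1494 0 0 -0.0050   |step| 17.9mm 0.02deg
```

View pics/s17.png

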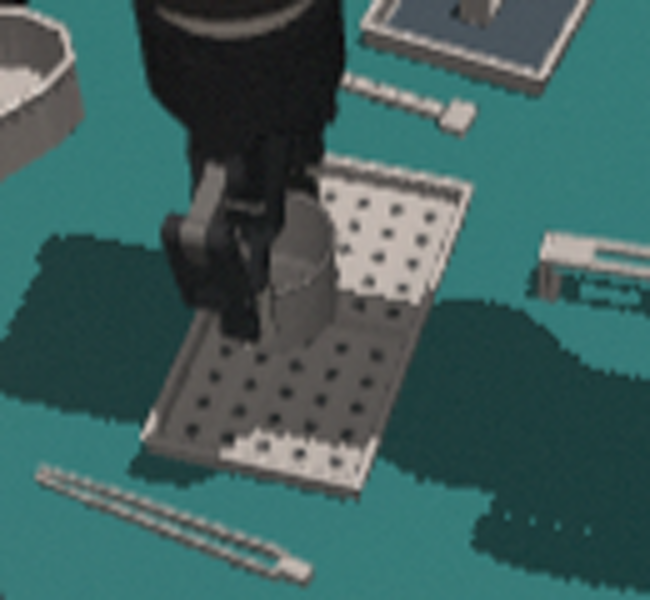

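apply_moves(moves="1 0 0.006 0.15 0 0 0;1 0 0.006 0.15 0 0 0;1 0 0.006 0.14 0 0 0;1 0 0 0 0 0 0;1 0 0 0.01 0 0 0;1 0 0 0 0 0 0")

```text
t: 21.92
eef_pos: [0.6082, 0.0477, -0.0034]
tool_rot: [-0.0, 0.665, 0.746, -0.0]
contact_force: [0.7, 0.4, 0.0]
gripper_width: 0.632
```

```bash
python3 - <<'E'
from ov import *
s=plan([.6076,.0477,-.006],96.6,1)
S=imaging.read_camera("side");A=crop(S,230,130,360,250,5)
cv2.imwrite("pics/s18.png",A)
E
```

```text
at [ 0.6082  0.0477 -0.0034] yaw 96.57 tilt [-0.01  0.01] t 21.9167 grip 0.632 F [0.7 0.4 0. ] q [-0.25  0.64  0.09  1.86 -0.09  0.65  1.58]
N=1 row: 0.0003 -0.0054 0.0213 0 0 -0.0086   |step| 2.6mm 0.03deg
```

View pics/s18.png

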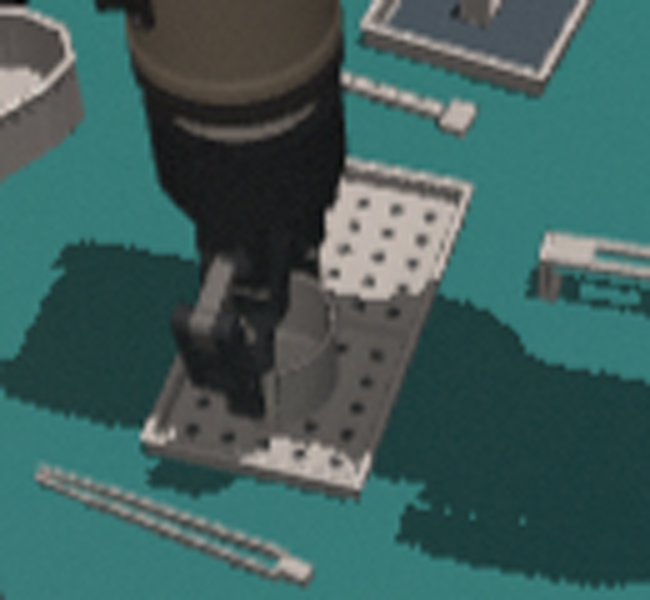

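apply_moves(moves="1 0 -0.004 0.016 0 0 0;1 0 0 0 0 0 0;-0.5 0 0 0 0 0 0;-0.5 0 0 0 0 0 0;-0.5 0 0 0 0 0 0;-0.5 0 0 -0.05 0 0 0;-0.5 0 0 -0.25 0 0 0;-0.5 0 0 -0.25 0 0 0;-1 0 0 -0.25 0 0 0;-1 0 0 0 0 0 0")

```text
t: 22.8
eef_pos: [0.6124, 0.0477, 0.0966]
tool_rot: [0.003, 0.666, 0.746, 0.004]
contact_force: [0.9, -0.3, 0.2]
gripper_width: 0.992
```

```bash
python3 - <<'E'
from ov import *
S=imaging.read_camera("side");cv2.imwrite("pics/s19.png",crop(S,230,70,440,250,3))
T=imaging.read_camera("top");
print(onz(T,[[470.1,240.25]],.045))
for p,z in((S,.0225),(T,.03)):
    for r in nets.outline_of(p,"cup_b_mid"):
        ys,xs=np.nonzero(r["region"]);w=onz(p,np.c_[xs,ys],z)
        print(r["score"],r["rect"],w.mean(0))
s=plan([.438,-.363,.06],96.5,13)
E
```

```text
[[ 0.43827593 -0.36364214  0.045     ]]
0.81 [400.0, 92.8, 426.9, 121.2] [ 0.43874502 -0.37022007  0.0225    ]
0.76 [456.2, 232.0, 482.8, 253.8] [ 0.43623477 -0.36529727  0.03      ]
at [0.6075 0.0474 0.0896] yaw 96.54 tilt [-0.06 -0.  ] t 23.0 grip 1.0 F [ 0.2 -0.2 -0.2] q [-0.27  0.5   0.11  1.82 -0.08  0.82  1.57]
N=13 row: -0.2490 -0.1379 0.0190 0 0 0.0009   |step| 34.2mm -0.00deg
```

View pics/s19.png

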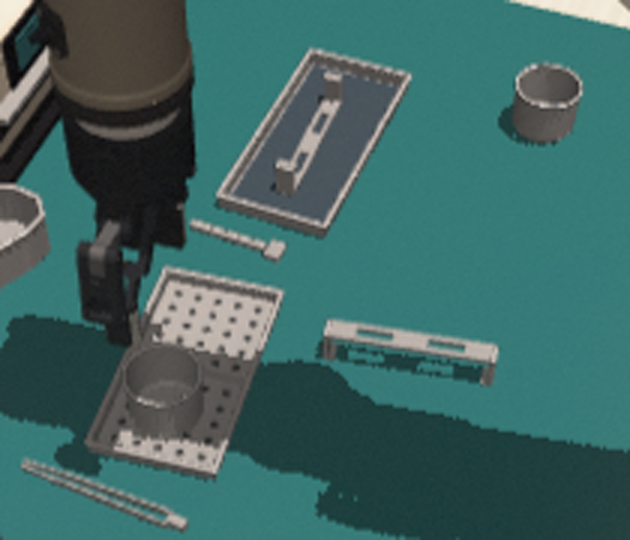

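apply_moves(moves="-1 -0.249 -0.138 0.019 0 0 0;-1 -0.249 -0.138 0.019 0 0 0;-1 -0.249 -0.138 0.019 0 0 0;-1 -0.249 -0.138 0.019 0 0 0;-1 -0.249 -0.138 0.019 0 0 0;-1 -0.249 -0.138 0.019 0 0 0;-1 -0.249 -0.138 0.019 0 0 0;-1 -0.249 -0.138 0.019 0 0 0;-1 -0.249 -0.138 0.019 0 0 0;-1 -0.249 -0.138 0.019 0 0 0;-1 -0.249 -0.138 0.019 0 0 0;-1 -0.249 -0.138 0.019 0 0 0")

```text
t: 24.0
eef_pos: [0.4498, -0.3323, 0.0613]
tool_rot: [-0.001, 0.666, 0.746, -0.0]
contact_force: [1.1, -0.0, -0.1]
gripper_width: 1.0
```

apply_moves(moves="-1 -0.249 -0.138 0.019 0 0 0;-1 0 0 0 0 0 0;-1 0 0 0 0 0 0;-1 0 0 0 0 0 0")

```text
t: 24.33
eef_pos: [0.438, -0.3622, 0.0593]
tool_rot: [-0.001, 0.666, 0.746, 0.0]
contact_force: [0.2, 0.4, -0.1]
gripper_width: 1.0
```

```bash
python3 - <<'E'
from ov import *
S=imaging.read_camera("side");cv2.imwrite("pics/s20.png",crop(S,360,60,470,150,6))
print(onz(S,[[411.8,98.2]],.045))
s=plan([.438,-.364,-.008],96.5,4)
E
```

```text
[[ 0.44020582 -0.36481543  0.045     ]]
at [ 0.4386 -0.3615  0.0595] yaw 96.62 tilt [-0.07  0.1 ] t 24.3833 grip 1.001 F [0.6 0.8 0.4] q [ 0.45  0.49  0.16  1.94 -0.12  0.72  2.37]
N=4 row: -0.0051 -0.0019 0.1406 0 0 0.0076   |step| 16.9mm -0.03deg
```

View pics/s20.png

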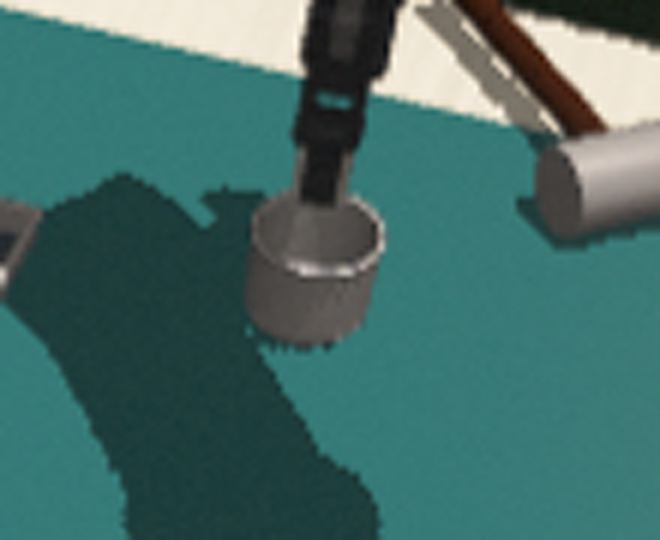

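apply_moves(moves="-1 -0.005 -0.001 0.14 0 0 0;-1 -0.005 -0.001 0.14 0 0 0;-1 -0.005 -0.001 0.14 0 0 0;-1 -0.005 -0.001 0.14 0 0 0;-1 0 0 0 0 0 0;1 0 0 0 0 0 0;1 0 0 0 0 0 0;1 0 0 0 0 0 0;1 0 0 0 0 0 0;1 0 0 0 0 0 0")

```text
t: 25.22
eef_pos: [0.4394, -0.3655, -0.0055]
tool_rot: [0.001, 0.665, 0.746, 0.0]
contact_force: [-0.2, 1.3, 7.1]
gripper_width: 0.645
```

```bash
python3 - <<'E'
from ov import *
o,M=state();P=np.array(o["eef_pos"])
s=plan([P[0],P[1],.07],96.6,3)
s=plan([.6172,-.038,.07],96.6,11,s)
E
```

```text
at [ 0.4394 -0.3655 -0.0055] yaw 96.57 tilt [ 0.11 -0.04] t 25.2167 grip 0.645 F [-0.2  1.3  7.1] q [ 0.48  0.6   0.14  1.96 -0.14  0.59  2.39]
N=3 row: 0.0000 0.0000 -0.2097 0 0 -0.0029   |step| 25.2mm 0.01deg
N=11 row: 0.2310 0.1623 -0.0000 0 0 -0.0000   |step| 33.9mm 0.00deg
```

apply_moves(moves="1 0 0 -0.19 0 0 0;1 0 0 -0.22 0 0 0;1 0 0 -0.22 0 0 0;1 0.231 0.162 0 0 0 0;1 0.231 0.162 0 0 0 0;1 0.231 0.162 0 0 0 0;1 0.231 0.162 0 0 0 0;1 0.231 0.162 0 0 0 0;1 0.231 0.162 0 0 0 0;1 0.231 0.162 0 0 0 0;1 0.231 0.162 0 0 0 0;1 0.231 0.162 0 0 0 0")

```text
t: 26.22
eef_pos: [0.5844, -0.0962, 0.0693]
tool_rot: [0.0, 0.666, 0.746, 0.0]
contact_force: [0.6, -0.5, -0.7]
gripper_width: 0.65
```

apply_moves(moves="1 0.231 0.162 0 0 0 0;1 0.231 0.162 0 0 0 0;1 0 0 0 0 0 0;1 0 0 0 0 0 0;1 0 0 0 0 0 0;1 0 0 0 0 0 0")

```text
t: 26.72
eef_pos: [0.6154, -0.0401, 0.0689]
tool_rot: [0.0, 0.666, 0.746, -0.001]
contact_force: [-0.3, -0.5, -0.3]
gripper_width: 0.65
```

```bash
python3 - <<'E'
from ov import *
s=plan([.6172,-.038,-.001],96.6,4)
S=imaging.read_camera("side");A=crop(S,230,110,360,250,4)
cv2.imwrite("pics/s21.png",A)
E
```

```text
at [ 0.6154 -0.0401  0.0689] yaw 96.41 tilt [-0.03 -0.06] t 26.7167 grip 0.65 F [-0.3 -0.5 -0.3] q [-0.14  0.54  0.13  1.82 -0.09  0.79  1.73]
N=4 row: 0.0039 0.0043 0.1456 0 0 -0.0116   |step| 17.5mm 0.05deg
```

View pics/s21.png

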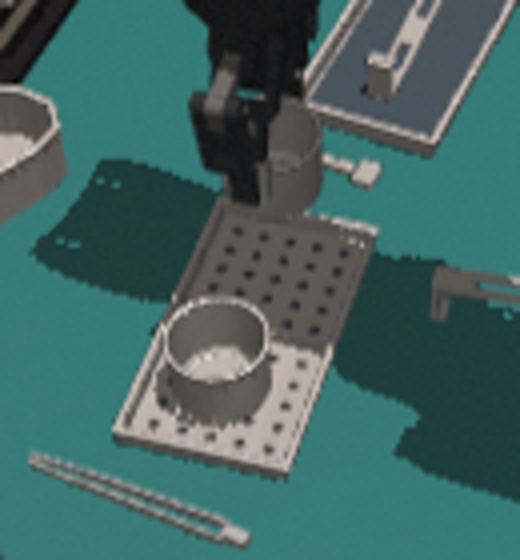

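apply_moves(moves="1 0.003 0.003 0.145 0 0 0;1 0.003 0.003 0.145 0 0 0;1 0.003 0.003 0.145 0 0 0;1 0.003 0.003 0.145 0 0 0;1 0 0 0 0 0 0;1 0 0 0.012 0 0 0;1 0 0 0 0 0 0")

```text
t: 27.35
eef_pos: [0.617, -0.0376, -0.002]
tool_rot: [-0.0, 0.666, 0.746, -0.0]
contact_force: [-0.7, 0.1, -0.2]
gripper_width: 0.65
```

```bash
python3 - <<'E'
from ov import *
s=plan([.6172,-.038,-.002],96.6,4)
S=imaging.read_camera("side");A=crop(S,230,110,360,250,4)
cv2.imwrite("pics/s22.png",A)
E
```

```text
at [ 0.617  -0.0376 -0.002 ] yaw 96.45 tilt [-0.02 -0.01] t 27.35 grip 0.65 F [-0.7  0.1 -0.2] q [-0.12  0.64  0.11  1.84 -0.11  0.66  1.74]
N=4 row: -0.0008 0.0003 0.0001 0 0 -0.0092   |step| 0.1mm 0.04deg
```

View pics/s22.png

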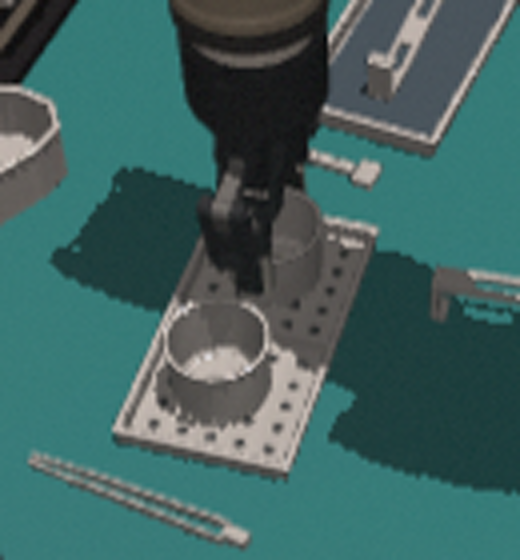

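apply_moves(moves="1 0 0 0.008 0 0 0;1 0 0 0 0 0 0;-0.5 0 0 0 0 0 0;-0.5 0 0 0 0 0 0;-0.5 0 0 0 0 0 0;-0.5 0 0 -0.05 0 0 0;-0.5 0 0 -0.25 0 0 0;-0.5 0 0 -0.25 0 0 0;-1 0 0 -0.25 0 0 0;-1 0 0 0 0 0 0")

```text
t: 28.23
eef_pos: [0.6216, -0.0369, 0.0994]
tool_rot: [0.004, 0.666, 0.746, 0.004]
contact_force: [0.5, 0.0, 1.7]
gripper_width: 0.989
```

```bash
python3 - <<'E'
from ov import *
S=imaging.read_camera("side");cv2.imwrite("pics/s23.png",crop(S,230,70,440,250,3))
T=imaging.read_camera("top");cv2.imwrite("pics/t23.png",crop(T,320,140,480,280,4))
print(ray(T,[[0,0]])[0])
for n,z in(("retractor_mid",.03),("twin_mid",.005)):
    for r in nets.outline_of(T,n):
        ys,xs=np.nonzero(r["region"]);w=onz(T,np.c_[xs,ys],z)[:,:2]
        e,v=np.linalg.eigh(np.cov(w.T))
        print(n,r["score"],r["rect"],cv2.minAreaRect((w*1000).astype(np.float32)),w.mean(0),np.degrees(np.arctan2(v[1,1],v[0,1])))
s=plan([.459,-.064,.06],100,8)
E
```

```text
[0.41632046 0.00484186 1.29896053]
twin_mid 0.51 [400.3, 171.1, 451.3, 175.7] ((616.3765869140625, -265.6396484375), (17.609359741210938, 131.30116271972656), 3.4458470344543457) [ 0.61869486 -0.2806762 ] 91.56139269809049
at [ 0.6167 -0.0365  0.0923] yaw 96.55 tilt [-0.06  0.  ] t 28.4333 grip 1.0 F [-0.2  0.7 -0.3] q [-0.14  0.51  0.14  1.8  -0.09  0.83  1.72]
N=8 row: -0.0054 -0.1667 0.0337 0 0 -0.1079   |step| 20.4mm 0.43deg
```

View pics/s23.png

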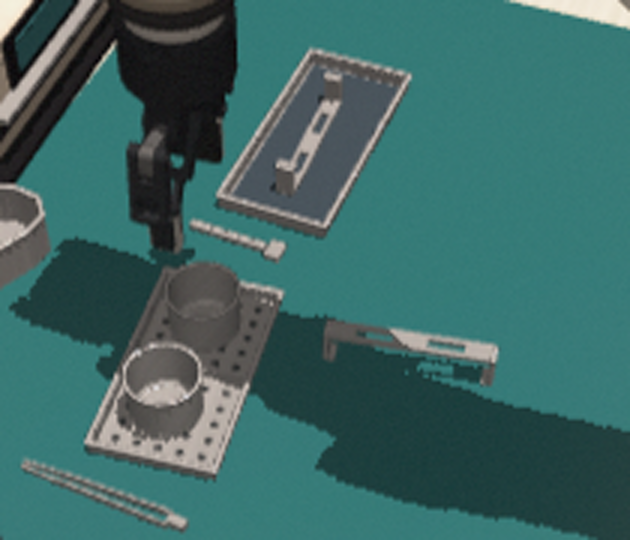

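View pics/t23.png

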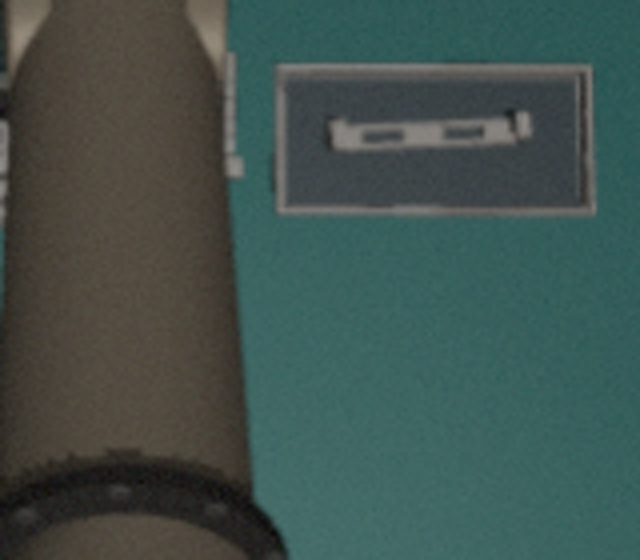

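```bash
cat > o2.py <<'E'
from ov import *
import sys
def retr(x,y,d,z0,up):
    F0=frame(x,y,d,z0)
    f=(lambda P:F0(P)) if not up else (lambda P:F0(np.array(P)*[1,1,-1]+[0,0,.030]))
    return box(f,(-65,-8,26),(65,8,30))+box(f,(61,-8,0),(65,8,30))+box(f,(-65,-8,0),(-61,8,30))+box(f,(-13,-8,26),(13,8,30))
if __name__=="__main__":
    S=imaging.read_camera("side");T=imaging.read_camera("top")
    T=dict(T);T["image"]=cv2.imread("pics/top0.png")[:,:,::-1]
    a=[float(v) for v in sys.argv[1:7]]
    R1=retr(a[0],a[1],a[2],0,False);R2=retr(a[3],a[4],a[5],.003,True)
    out=[]
    for p,(x0,y0),seg in((T,(340,200),R1),(T,(395,155),R2),(S,(330,165),R1),(S,(300,90),R2)):
        A=crop(p,x0,y0,x0+70,y0+70 if p is not S else y0+50,5);
        B=A.copy();draw(p,B,seg,5,(x0,y0),(0,255,255))
        k=np.vstack([A,B]);out.append(k)
    cv2.imwrite("pics/o_a.png",np.hstack(out[:2]));cv2.imwrite("pics/o_b.png",np.hstack(out[2:]))
E
python3 o2.py .459 -.0635 10.5 .617 -.262 92
```

```text
(no output)
```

View pics/o_a.png

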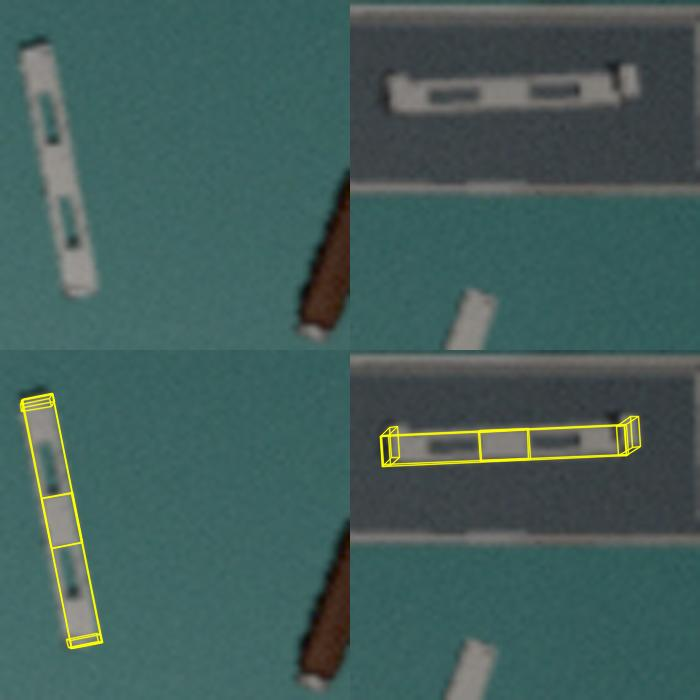

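View pics/o_b.png

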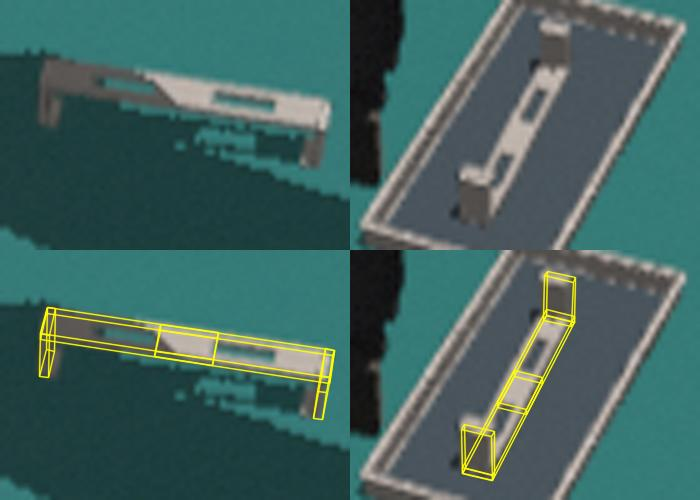

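```bash
python3 o2.py .4595 -.0617 10 .619 -.2635 92
```

```text
(no output)
```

View pics/o_a.png

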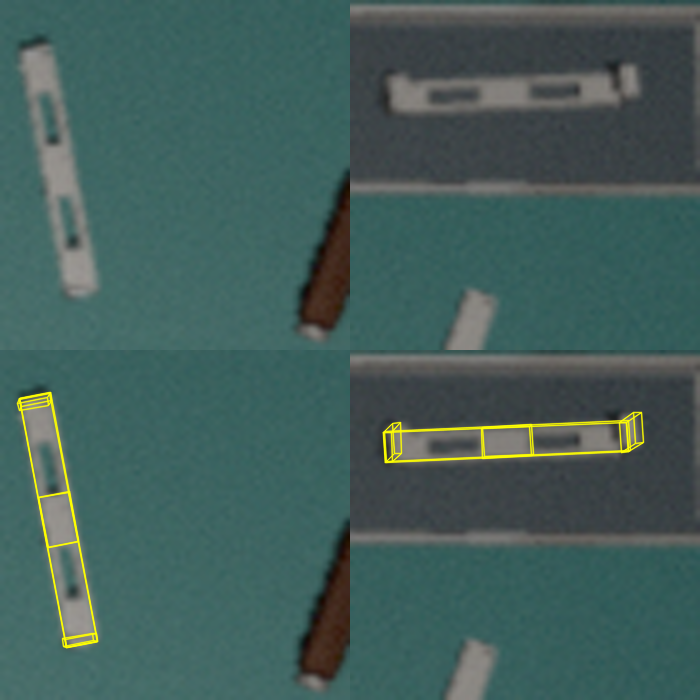

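View pics/o_b.png

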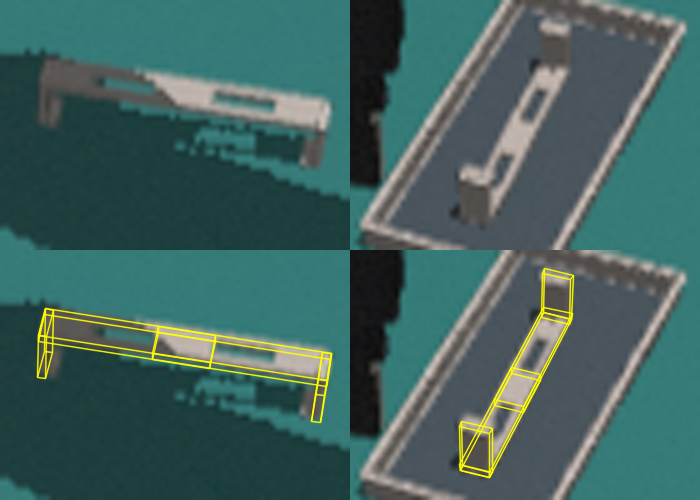

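```bash
python3 - <<'E'
from ov import *
s=plan([.4595,-.0622,.04],100,7)
E
```

```text
at [ 0.6165 -0.0366  0.0917] yaw 96.54 tilt [-0.12 -0.01] t 28.6333 grip 1.0 F [-0.4 -0.  -0.7] q [-0.14  0.51  0.14  1.8  -0.09  0.83  1.72]
N=7 row: -0.0041 -0.1894 0.0615 0 0 -0.1235   |step| 23.9mm 0.49deg
```

apply_moves(moves="-1 -0.004 -0.189 0.061 0 0 -0.124;-1 -0.004 -0.189 0.061 0 0 -0.124;-1 -0.004 -0.189 0.061 0 0 -0.124;-1 -0.004 -0.189 0.061 0 0 -0.124;-1 -0.004 -0.189 0.061 0 0 -0.124;-1 -0.004 -0.189 0.061 0 0 -0.124;-1 -0.004 -0.189 0.061 0 0 -0.124;-1 0 0 0 0 0 0;-1 0 0 0 0 0 0;-1 0 0 0 0 0 0;-1 0 0 0 0 0 0")

```text
t: 29.55
eef_pos: [0.4622, -0.0619, 0.0419]
tool_rot: [0.001, 0.643, 0.766, 0.001]
contact_force: [0.4, -0.5, 0.5]
gripper_width: 0.998
```

```bash
python3 - <<'E'
from ov import *
s=plan([.4595,-.0622,-.011],100,3)
S=imaging.read_camera("side");cv2.imwrite("pics/s24.png",crop(S,310,130,420,230,6))
E
```

```text
at [ 0.4622 -0.0619  0.0419] yaw 100.03 tilt [0.09 0.  ] t 29.55 grip 0.998 F [ 0.4 -0.5  0.5] q [-0.09  0.39  0.11  2.18 -0.08  0.57  1.82]
N=3 row: 0.0004 -0.0075 0.1468 0 0 0.0029   |step| 17.6mm -0.01deg
```

View pics/s24.png

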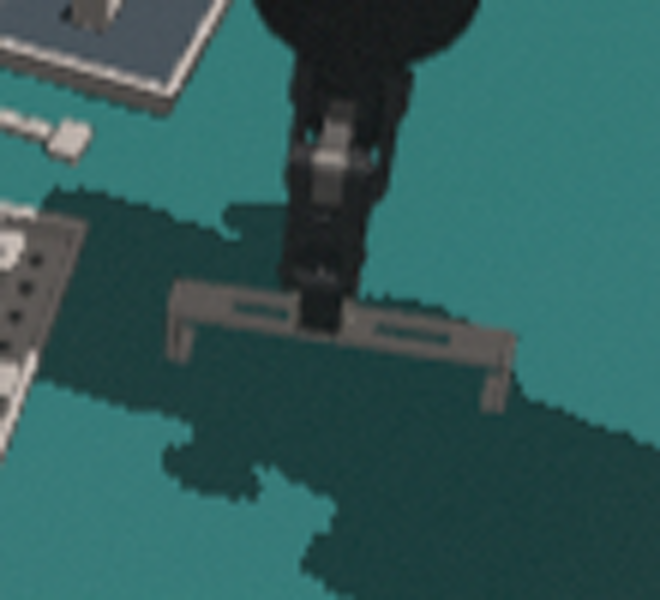

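apply_moves(moves="-1 0 -0.003 0.147 0 0 0;-1 0 -0.003 0.147 0 0 0;-1 0 -0.003 0.14 0 0 0;-1 0 0 0 0 0 0;-1 0 0 0 0 0 0;1 0 0 0 0 0 0;1 0 0 0 0 0 0;1 0 0 0 0 0 0;1 0 0 0 0 0 0;1 0 0 0 0 0 0;1 0 0 0 0 0 0", force=40)

```text
t: 30.52
eef_pos: [0.4598, -0.0623, -0.0101]
tool_rot: [0.0, 0.643, 0.766, 0.0]
contact_force: [-2.0, -0.7, 6.6]
gripper_width: 0.172
```

```bash
python3 - <<'E'
from ov import *
o,M=state();P=np.array(o["eef_pos"])
s=plan([P[0],P[1],.06],100,3)
S=imaging.read_camera("side");cv2.imwrite("pics/s25.png",crop(S,310,130,420,230,6))
E
```

```text
at [ 0.4598 -0.0623 -0.0101] yaw 100.01 tilt [ 0.04 -0.  ] t 30.5167 grip 0.172 F [-2.  -0.7  6.6] q [-0.07  0.49  0.09  2.21 -0.1   0.45  1.84]
N=3 row: 0.0000 0.0000 -0.1948 0 0 0.0009   |step| 23.4mm -0.00deg
```

View pics/s25.png

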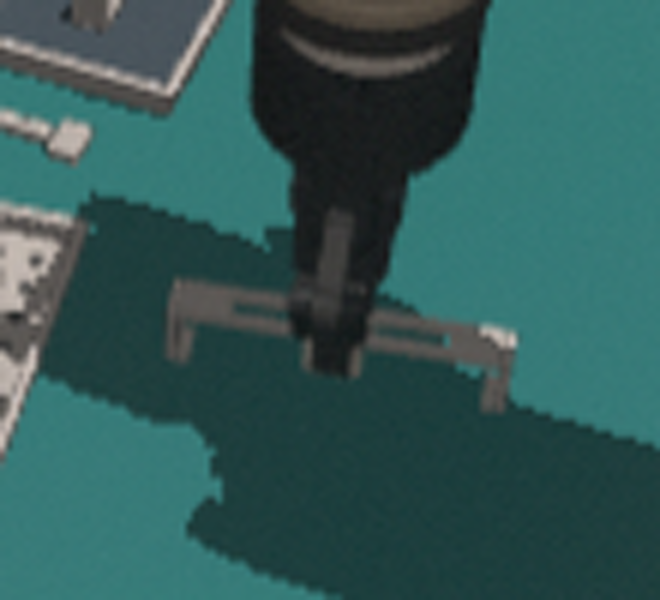

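```bash
python3 - <<'E'
from ov import *
o,M=state();P=np.array(o["eef_pos"])
s=([P[0],P[1],.06],100.0)
s=plan([.54,-.17,.06],51,12,s)
s=plan([.6197,-.2845,.05],2,12,s)
E
```

```text
N=12 row: -0.0629 0.0727 -0.0000 0 0 1.0208   |step| 11.5mm -4.08deg
N=12 row: 0.0110 0.0993 0.0069 0 0 1.0208   |step| 12.0mm -4.08deg
```

```bash
python3 - <<'E'
from ov import *
o,M=state();P=np.array(o["eef_pos"])
s=([P[0],P[1],.06],100.0)
s=plan([.54,-.17,.06],52,12,s)
s=plan([.6197,-.2845,.05],4,12,s)
E
```

```text
N=12 row: -0.0634 0.0721 -0.0000 0 0 1.0000   |step| 11.5mm -4.00deg
N=12 row: 0.0084 0.0994 0.0069 0 0 1.0000   |step| 12.0mm -4.00deg
```

apply_moves(moves="1 0 0 -0.16 0 0 0;1 0 0 -0.21 0 0 0;1 0 0 -0.21 0 0 0;1 0 0 0 0 0 0")

```text
t: 30.9
eef_pos: [0.4621, -0.0625, 0.0626]
tool_rot: [0.002, 0.643, 0.766, 0.002]
contact_force: [0.0, -0.4, -1.5]
gripper_width: 0.17
```

apply_moves(moves="1 -0.063 0.072 0 0 0 1;1 -0.063 0.072 0 0 0 1;1 -0.063 0.072 0 0 0 1;1 -0.063 0.072 0 0 0 1;1 -0.063 0.072 0 0 0 1;1 -0.063 0.072 0 0 0 1;1 -0.063 0.072 0 0 0 1;1 -0.063 0.072 0 0 0 1;1 -0.063 0.072 0 0 0 1;1 -0.063 0.072 0 0 0 1;1 -0.063 0.072 0 0 0 1;1 -0.063 0.072 0 0 0 1")

```text
t: 31.9
eef_pos: [0.5395, -0.1696, 0.0582]
tool_rot: [-0.0, 0.899, 0.437, -0.0]
contact_force: [-0.4, -0.6, -1.3]
gripper_width: 0.172
```

apply_moves(moves="1 0.008 0.099 0.007 0 0 1;1 0.008 0.099 0.007 0 0 1;1 0.008 0.099 0.007 0 0 1;1 0.008 0.099 0.007 0 0 1;1 0.008 0.099 0.007 0 0 1;1 0.008 0.099 0.007 0 0 1;1 0.008 0.099 0.007 0 0 1;1 0.008 0.099 0.007 0 0 1;1 0.008 0.099 0.007 0 0 1;1 0.008 0.099 0.007 0 0 1;1 0.008 0.099 0.007 0 0 1;1 0.008 0.099 0.007 0 0 1")

```text
t: 32.9
eef_pos: [0.6184, -0.2836, 0.0477]
tool_rot: [-0.0, 0.999, 0.034, -0.001]
contact_force: [1.1, 0.2, -2.1]
gripper_width: 0.173
```

apply_moves(moves="1 0 0 0 0 0 0.5;1 0 0 0 0 0 0;1 0 0 0 0 0 0;1 0 0 0 0 0 0;1 0 0 0 0 0 0")

```text
t: 33.32
eef_pos: [0.6186, -0.2829, 0.0487]
tool_rot: [-0.0, 1.0, 0.018, -0.0]
contact_force: [-0.6, 0.9, -1.9]
gripper_width: 0.172
```

```bash
python3 - <<'E'
from o2 import *
s=plan([.6197,-.2845,.05],2,1)
o,M=state();P=np.array(o["eef_pos"])
S=imaging.read_camera("side");A=crop(S,280,60,390,160,6)
draw(S,A,retr(P[0],P[1],yaw(M)-90,P[2]+.0101,False),6,(280,60),(0,255,255))
cv2.imwrite("pics/s26.png",A)
T=imaging.read_camera("top");A=crop(T,370,130,490,230,5)
draw(T,A,retr(P[0],P[1],yaw(M)-90,P[2]+.0101,False),5,(370,130),(0,255,255))
cv2.imwrite("pics/t26.png",A)
E
```

```text
at [ 0.6186 -0.2829  0.0487] yaw 2.1 tilt [-0.02  0.04] t 33.3167 grip 0.172 F [-0.6  0.9 -1.9] q [-0.03  0.72  0.55  1.69 -0.47  0.87  0.75]
N=1 row: 0.0087 0.0134 -0.0111 0 0 0.0241   |step| 2.3mm -0.10deg
```

View pics/s26.png

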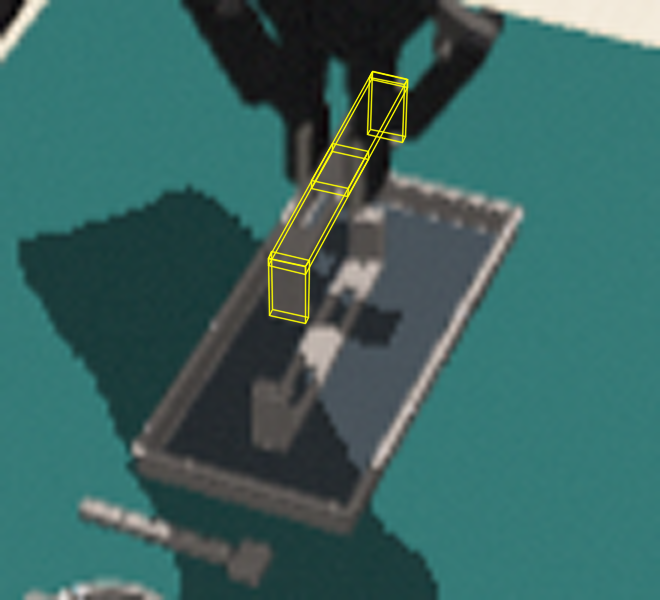

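View pics/t26.png

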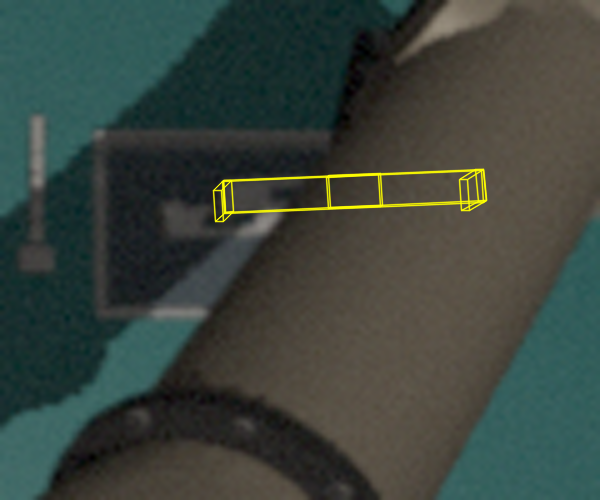

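apply_moves(moves="1 0.004 0.005 0.1 0 0 0;1 0 0 0.1 0 0 0;1 0 0 0.1 0 0 0;1 0 0 0 0 0 0;1 0 0 0 0 0 0")

```text
t: 33.83
eef_pos: [0.618, -0.2837, 0.0112]
tool_rot: [-0.001, 1.0, 0.018, -0.001]
contact_force: [0.9, -1.1, -0.4]
gripper_width: 0.17
```

```bash
python3 - <<'E'
from o2 import *
s=plan([.619,-.2835,-.003],2,1)
S=imaging.read_camera("side");A=crop(S,280,60,390,160,6)
cv2.imwrite("pics/s27.png",A)
E
```

```text
at [ 0.618  -0.2837  0.0112] yaw 2.01 tilt [-0.16  0.06] t 33.8333 grip 0.17 F [ 0.9 -1.1 -0.4] q [-0.01  0.77  0.52  1.7  -0.49  0.81  0.77]
N=1 row: 0.0080 -0.0017 0.1187 0 0 0.0028   |step| 14.3mm -0.01deg
```

View pics/s27.png

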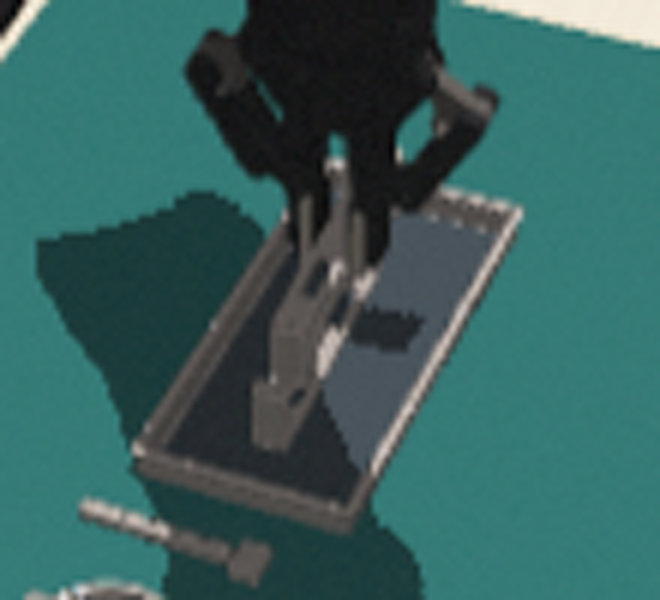

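apply_moves(moves="1 0.006 0 0.05 0 0 0;1 0 0 0.04 0 0 0;1 0 0 0.02 0 0 0;1 0 0 0 0 0 0")

```text
t: 34.22
eef_pos: [0.6195, -0.2839, -0.0009]
tool_rot: [-0.0, 1.0, 0.018, -0.0]
contact_force: [-0.3, -0.4, -1.9]
gripper_width: 0.176
```

```bash
python3 - <<'E'
from o2 import *
s=plan([.619,-.2835,-.003],2,1)
o,M=state();P=np.array(o["eef_pos"])
S=imaging.read_camera("side");A=crop(S,280,60,390,160,6)
cv2.imwrite("pics/s28.png",A)
E
```

```text
at [ 0.6195 -0.2839 -0.0009] yaw 2.02 tilt [-0.05  0.03] t 34.2167 grip 0.176 F [-0.3 -0.4 -1.9] q [-0.    0.78  0.51  1.7  -0.5   0.79  0.78]
N=1 row: -0.0042 -0.0036 0.0175 0 0 0.0041   |step| 2.2mm -0.02deg
```

View pics/s28.png

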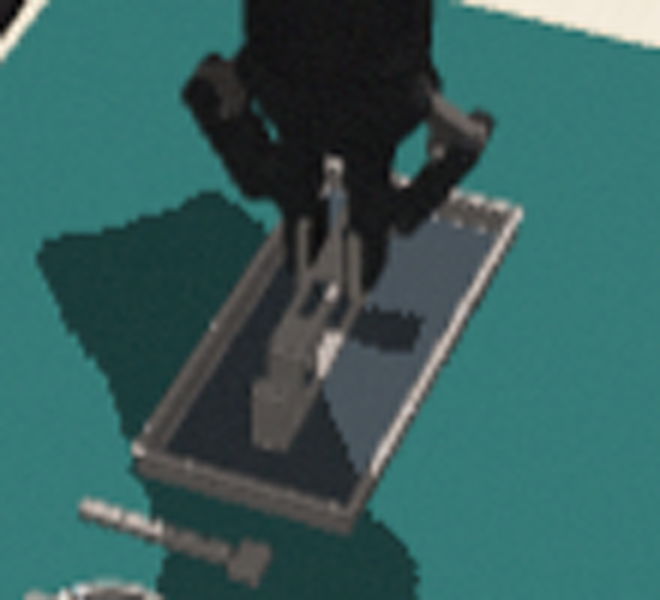

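apply_moves(moves="1 0 0 0.012 0 0 0;1 0 0 0.01 0 0 0;1 0 0 0 0 0 0;1 0 0 0 0 0 0")

```text
t: 34.6
eef_pos: [0.62, -0.2843, -0.0028]
tool_rot: [0.0, 1.0, 0.018, 0.0]
contact_force: [-0.6, 0.1, -1.3]
gripper_width: 0.171
```

apply_moves(moves="1 0 0 0.012 0 0 0;1 0 0 0 0 0 0;1 0 0 0 0 0 0")

```text
t: 34.85
eef_pos: [0.6204, -0.2843, -0.003]
tool_rot: [-0.0, 1.0, 0.018, 0.001]
contact_force: [-2.4, 1.5, 8.0]
gripper_width: 0.169
```

apply_moves(moves="1 0 0 0.012 0 0 0;1 0 0 0 0 0 0;1 0 0 0 0 0 0")

```text
t: 35.1
eef_pos: [0.6205, -0.2843, -0.0031]
tool_rot: [-0.0, 1.0, 0.018, 0.001]
contact_force: [-4.5, 4.3, 16.8]
gripper_width: 0.171
```

Seated at the predicted height (-0.003). Ease back the press, release, lift.

apply_moves(moves="1 0 0 -0.022 0 0 0;1 0 0 0 0 0 0;-0.3 0 0 0 0 0 0;-0.3 0 0 0 0 0 0;-0.3 0 0 0 0 0 0;-0.3 0 0 0 0 0 0;-0.3 0 0 -0.05 0 0 0;-0.3 0 0 -0.2 0 0 0;-0.3 0 0 -0.3 0 0 0;-0.3 0 0 -0.3 0 0 0;-0.3 0 0 -0.3 0 0 0")

```text
t: 36.02
eef_pos: [0.6195, -0.2843, 0.1366]
tool_rot: [0.0, 1.0, 0.017, -0.0]
contact_force: [-0.1, -1.3, 0.2]
gripper_width: 0.652
```

apply_moves(moves="-0.3 0 0.33 0 0 0 0;-0.3 0 0.33 0 0 0 0;-0.3 -0.2 0.33 0 0 0 0;-0.3 -0.2 0.3 0 0 0 0;-0.3 0 0 0 0 0 0;-0.3 0 0 0 0 0 0;-0.3 0 0 0 0 0 0")

```text
t: 36.6
eef_pos: [0.5804, -0.4352, 0.1351]
tool_rot: [-0.0, 1.0, 0.017, 0.0]
contact_force: [0.1, -0.3, -0.4]
gripper_width: 0.648
```

```bash
python3 - <<'E'
from o2 import *
s=plan([.619,-.2835,-.003],2,1)
S=imaging.read_camera("side");save(S,"s29f.png");A=crop(S,280,60,390,160,6)
B=A.copy()
draw(S,B,retr(.6197,-.2835,92,.007,False),6,(280,60),(0,255,255))
draw(S,B,retr(.619,-.2635,92,.003,True),6,(280,60),(0,255,0))
cv2.imwrite("pics/s29.png",cv2.resize(np.hstack([A,B]),None,fx=.6,fy=.6))
T=imaging.read_camera("top");save(T,"t29f.png")
cv2.imwrite("pics/t29.png",crop(T,370,130,490,230,5))
E
```

```text
at [ 0.5804 -0.4352  0.1351] yaw 1.96 tilt [0.02 0.03] t 36.6 grip 0.648 F [ 0.1 -0.3 -0.4] q [ 0.18  0.69  0.6   1.51 -0.42  1.07  0.91]
N=1 row: 0.3646 -1.2527 1.1508 0 0 -0.0105   |step| 208.8mm 0.04deg
```

View pics/s29.png

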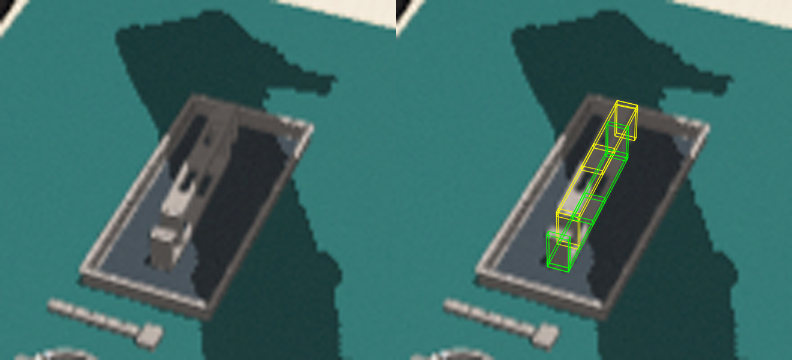

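View pics/t29f.png

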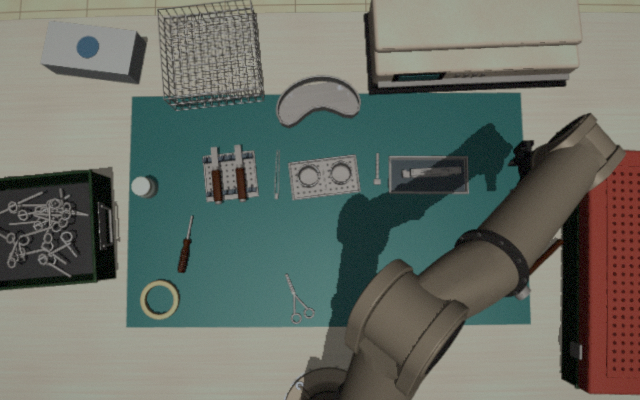

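View pics/s29f.png

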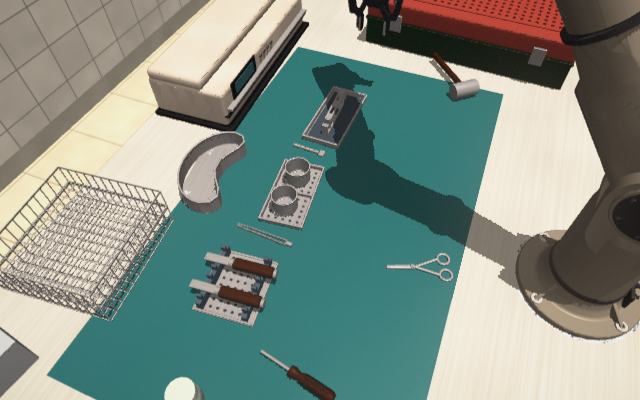

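```bash
python3 - <<'E'
from o2 import *
S=imaging.read_camera("side");A=crop(S,295,75,375,150,8)
B=A.copy()
draw(S,B,retr(.6197,-.2835,92,.007,False),8,(295,75),(0,255,255))
cv2.imwrite("pics/s30.png",np.hstack([A]));cv2.imwrite("pics/s31.png",np.hstack([B]))
T=imaging.read_camera("top");C=crop(T,380,145,480,205,7)
D=C.copy();draw(T,D,retr(.6197,-.2835,92,.007,False),7,(380,145),(0,255,255))
cv2.imwrite("pics/t30.png",cv2.resize(np.vstack([C,D]),None,fx=.7,fy=.7))
print(bot.get_obs()["joint_vel"])
E
```

```text
[ 0.00155049  0.00094403  0.0066068   0.00082102  0.00078912 -0.00145953
 -0.00018872]
```

View pics/s30.png

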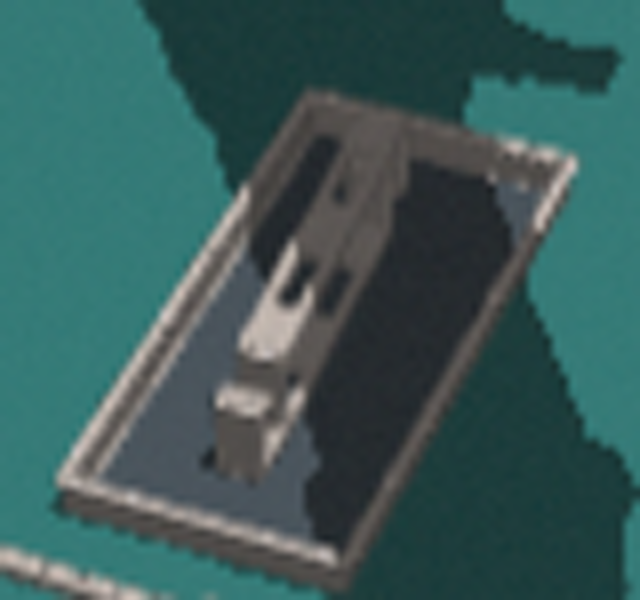

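View pics/s31.png

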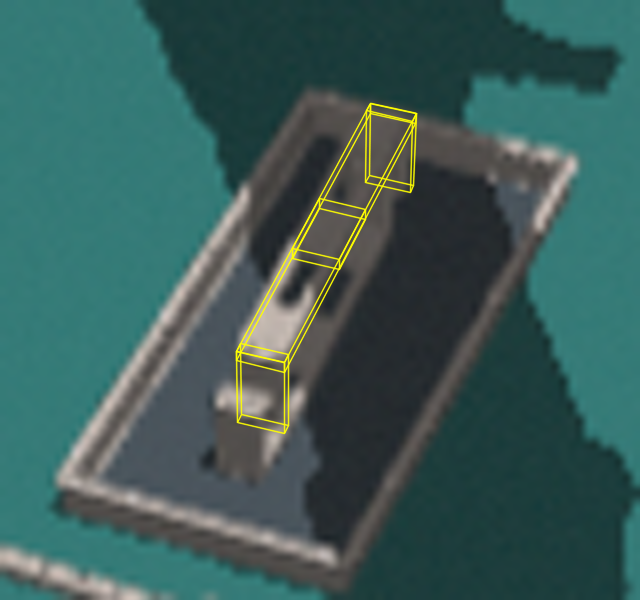

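View pics/t30.png

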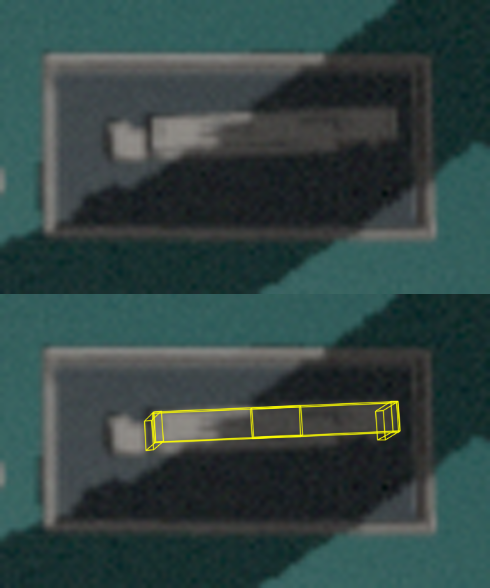

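```bash
python3 - <<'E'
from o2 import *
T=imaging.read_camera("top")
for n,z in(("chisel_a_mid",.031),("cup_a_mid",.04),("screwdriver_mid",.011)):
    for r in nets.outline_of(T,n)[:3]:
        ys,xs=np.nonzero(r["region"]);w=onz(T,np.c_[xs,ys],z)[:,:2]
        print(n,round(r["score"],2),cv2.minAreaRect((w*1000).astype(np.float32)))
print(bot.hand_in())
E
```

```text
chisel_a_mid 0.95 ((619.2420654296875, 225.9669189453125), (149.16934204101562, 23.32244873046875), 7.07478141784668)
cup_a_mid 0.79 ((609.13525390625, 46.56498336791992), (58.827999114990234, 54.88361740112305), 44.34567642211914)
cup_a_mid 0.32 ((605.185302734375, 6.121360778808594), (99.42986297607422, 177.43919372558594), 7.001481056213379)
screwdriver_mid 0.86 ((407.3666076660156, 376.7157287597656), (21.776142120361328, 91.10298919677734), 79.88841247558594)
the job is handed in; nothing more can be done
None
```

I handed the job in at about 37 s of the 125 s. Both chisels are in the rack, both cups stand in the cup tray, and the loose retractor is nested over its twin. The screwdriver was never touched.

- **Missed first grasp:** my first try at a chisel closed above the handle, because the real fingertips sit about 24 mm higher than the reported TCP. I found this with a touch test on bare cloth, corrected for it, and all later grasps held.
- **Chisels:** in the side view both lie on the drawn model at the rack places, one per place, handle on the low bar and blade on the high bar. The last top-view check found one of them at (0.619, 0.226), within 2 mm of its place. It did not list the other.
- **Cups:** both stand upright, one in each half, in both cameras. The last network check measured only one, at (0.609, 0.047), against a target of (0.608, 0.048). I judged the other by eye.
- **Retractor:** it stopped at the predicted nested height with 8 to 17 N of pressing force. It is shifted about 20 mm, with the hooks interlocked. The drawn model matches it to about 2 mm in both views.
- **Screwdriver:** the last outline covered only its handle (91 mm of 150), so it does not give a midpoint to compare. By eye it lies where it did at the start.

No final check failed. The contact force on the tool was near zero after the last release.

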